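Lock the vise head onto its ball mount

TASK

First take the rubber dust cap off the ball of the sloping stand and put it in the open tray. Then, with the small vise head still parked in its cradle, raise its lock lever fully, and lower the head right down over the ball so that it sits flush on the sloping plate with the lever pointing up the slope, along the plate. Finally press the lever fully down to lock it and let go; leave the slats, the bench hook and the eraser where they are.

Things in the scene. Friction and masses are not known exactly. Their poses are not given: they have to be found in the camera images.
- ball_plate: Sloping steel plate that carries the ball, 85 mm up on a fixed stand. Origin: on the plate's upper face, on the ball's axis. z: the plate's normal and ball's axis, leaning 30 degrees from vertical to the robot's side; x: up the slope, away from the robot. The plate reaches x -35 to +75 mm, y +-37 mm, 8 mm thick. Stand, cradle and tray change places from start to start.
- cap_mid (a point): Centre of the black round rubber dust cap (60 g), an upside-down cup of 45 mm outer diameter and 58 mm height, 29 mm from its rim. At the start it sits over the ball, rim on the sloping plate, own z (to the closed end) along the ball's axis. It lifts off freely along that axis.
- tray: Open grey plastic tray, fixed, 150 by 150 mm outside, walls 28 mm high and 4 mm thick, floor about 4 mm thick. Origin: centre of the underside; z up.
- cradle: Low plywood parking cradle, fixed: floor 6 mm thick with a rim up to 18 mm above the table, 108 by 78 mm. Origin: on the table under the axis of the parked head's socket; its x axis points where the parked head's lever points. The parked head stands upright in it with about 3 mm play.
- coupler_grip (a point): Centre of the jaw block on top of the small vise head (about 0.7 kg). The block is 40 mm (own x) by 36 mm (own y, where to grip) by 46 mm high (own z). This point is 85 mm above the head's underside on the socket's axis; on a seated head it is at x 0, y 0, z 85 mm in ball_plate. The lever is on the +x side. A vise screw sticks out 46 mm on the -x side.
- lever_pivot (a point): Pivot of the lock lever, at x 40 mm, y 0, z 42 mm from the head's underside on the socket's axis, axes as the head's. The lever turns about the y axis through it.
- lever_grip (a point): Middle of the lever's black plastic grip, 14 mm wide (own y), 60 mm long (own x), 10 mm thick (own z); 95 mm from the pivot along the lever's x and 6 mm above it along its z. This frame turns with the lever. It can be pinched by its sides with the tool leaning either way. Tight fingers must turn along as it rises: it hardly pivots between them, and the head, held by weight alone, would tip.
- lever (a joint): Angle of the lock lever: 0 is fully down (locked, parallel to the base flange), growing as the outer end rises, to 0.75 rad fully up. It stays where left; about 1 N at the grip moves it. When down, its tongue juts into the socket: below about 0.4 rad the head cannot go onto the ball. Pressed down on a seated head, the tongue goes under the ball and holds it.
- sticks: Bystander: bundle of wooden slats, 100 by 43 by 25 mm, on the table. Origin: centre of its underside.
- bench_hook: Bystander: small wooden U-shaped mitre block, 130 by 70 by 40 mm, on the table. Origin: centre of its underside.
- eraser: Bystander: white eraser, 55 by 22 by 13 mm, on the table. Origin: centre of its underside.
- ball_center (a point): Centre of the steel ball, 32 mm in diameter, 36 mm above the plate along its normal, on an 11 mm neck. Axes as ball_plate. Hidden under the dust cap at the start.
- stand: Plywood stand under the sloping plate, fixed: foot 130 by 110 mm and 12 mm thick, post 55 by 50 mm. Origin: on the table straight below the origin of ball_plate, z up.
- coupler_foot (a point): Centre of the socket's mouth in the vise head's underside; z up through the head. Base flange 8 mm thick, x -30 to +60 mm, y +-30 mm; grey housing 50 by 50 mm, up to 62 mm. The socket, 35 mm square and 54 mm deep, passes over the ball. Seated, the flange lies flat on the plate, this point on the origin of ball_plate.
There are look-alikes about, which are no part of the job. Of the things that look like the part that bears cap_mid, the smaller one is meant.

How it is judged:
On the way, in this order (a step that is already met when the one before it is completed fails the run):
1. the dust cap is in the tray (x of cap_mid in the frame of tray between -0.06 and 0.06 m and y of cap_mid in the frame of tray between -0.06 and 0.06 m and height (world z) of cap_mid below 0.045 m), for 0.2 s.
2. the lever is raised (above 0.55 rad) while the vise head stands in its cradle (value of joint lever above 0.55 rad and distance of coupler_grip from where it was at the start of the episode below 0.015 m), for 0.2 s.
3. the vise head sits flush on the plate over the ball, lever still raised (value of joint lever above 0.4 rad and x of coupler_grip in the frame of ball_plate between -0.009 and 0.009 m and y of coupler_grip in the frame of ball_plate between -0.009 and 0.009 m and z of coupler_grip in the frame of ball_plate below 0.088 m), for 0.2 s.
At the end, for the whole second after the job is handed in: The vise head is on the ball, its block centre within 8 mm of the ball's axis and its base flush on the plate (within 2.5 mm and 4 degrees), the lever pointing up the slope within 15 degrees and pressed down to less than 0.08 rad; the cap lies in the tray (all of step 1 and value of joint lever below 0.08 rad and x of coupler_grip in the frame of ball_plate between -0.008 and 0.008 m and y of coupler_grip in the frame of ball_plate between -0.008 and 0.008 m and z of coupler_grip in the frame of ball_plate below 0.0875 m and angle between the z axis of coupler_grip and the z axis of ball_plate, either way round below 0.07 rad and angle between the x axis of coupler_grip and the x axis of ball_plate, either way round below 0.26 rad and x of lever_grip in the frame of ball_plate above 0.07 m); the robot touches nothing.
It fails at once if a bystander (slats, bench hook or eraser) is pushed more than 25 mm (distance of any of sticks, bench_hook, eraser from where it was at the start of the episode above 0.025 m).
It also fails if it takes over 72 s, if anything falls off the work surface, if the arm or the gripper's body presses on something with over 40 N, if the wrist force passes 120 N, or if a joint passes its speed limit or range.

ROBOT

A 6-joint arm with a two-finger parallel gripper is mounted at the origin on the work surface. World frame = base frame: x ahead of the robot, y to its left, z up, the work surface at z = 0. Lengths are in m, angles in rad, forces in N, time in s.
With the tool pointing down it reaches from about 0.225 to 0.875 m from the base axis. Payload 3.4 kg.
Tool frame: the origin (TCP) lies at the very end of the fingers, on their centre line; the grasp point (between the pads) lies 19 mm behind it; z points along the fingers, y is the direction in which the jaws open and shut (so a half turn about z gives the same grasp; the last joint's range is limited). The gripper opens to 85 mm and grips with 20 to 120 N. Pads are 22 mm wide; open, the fingers measure 114 mm over their backs; the gripper's body (76 mm by 85 mm) begins 54 mm behind the grasp point. The pads swing forward as they close: fully open they stand 13 mm farther back than shut.
Start: joints at [1.069, 0.276, 1.505, -0, 1.361, -0.121], TCP at [0.214, 0.534, 0.231] pointing down, gripper open.
Joint ranges: [-2.89, 2.89], [-0.75, 2.08], [0.22, 2.7], [-1.18, 4.32], [0.11, 2.71], [-2.7, 2.7]. Speed limits (rad/s): [2.57, 2.57, 3.14, 3.14, 3.14, 3.14].

INTERFACE

Orientations are given as a 3x3 rotation matrix whose columns are the frame's x, y, z axes.
In Python, from cell import * gives the robot as it stands.
- The arm moves only by the tool jog_arm, never from a script. Its argument "deltas" is a list of rows, each an object with "twist": the turn, a rotation vector about the tool's x, y, z in degrees, a list of three; "delta_pos": the shift along the tool's x, y, z in cm, a list of three; "hand": the finger opening in cm, from 0 to 8.54. In form: [{"twist": [wx, wy, wz], "delta_pos": [dx, dy, dz], "hand": hand}, ...]. A call has 1 to 10 rows; each row shifts and turns the pose as measured when the row begins, along the tool's axes as they then stand; what a row does not reach is not made up. A row lasts 1/8 s, in which the tool goes at most 62.5 mm and 10.7 degrees, less where a joint would pass 70% of its speed; a pose out of reach is approached as far as the arm can. A call is refused whole if a number of a shift passes 6.25 or a number of a turn 10.7, either way. A call with a gripper value outside its range is refused whole. The fingers move at their own pace and stop on an object; the grip force is fixed at half the most. Time passes only in rows, so rows that do not move let the fingers close. It gives the time, the measured TCP pose, the force and the opening at its end, in the units of the state.
- observe(): the state, without advancing time (a new reading comes with each control period).
- camera(name): name is "scene" or "top" or "wrist"; returns (picture, depth): 420x560x3 uint8, red, green, blue; 420x560 float32, m along the optical axis (not along the pixel's ray), 0 where there is no reading.
- camera_model(name): a dict with "camera_matrix" (3x3 intrinsics, pixels), "xyz" and "rotation" of the camera in the world. Camera axes: x right, y up, looking along -z (the intrinsics and any distortion apply to the point x, -y, -z); pixel columns grow to the right and rows downward; lengths in m; the calibration is good to about 2 mm. The wrist camera is an equidistant fisheye: a pixel r from the principal point sees the ray r / f radians off the axis. A picture is of the moment at which its call begins: read the wrist's pose just before it. camera_model takes no time and is no camera call; for the wrist camera it gives the pose at the moment of the call.
- sign_off(): hands the job in, once; it reports no verdict.
Trained networks look in the newest picture that a camera, given by its name, has taken for a name from the list of things; names that differ only in an ending like _2 or _b are one class to them, and where a whole thing is asked for, a point or a joint stands for the part that bears it (a point fixed in the world has none). Each returns a list of dicts, best first, with "p" (0 to 1); they miss things now and then, are a little off and sometimes report something else, mostly with a low value. They report only what shows in the picture. A call takes as long as a camera call. They do not tell look-alikes from the thing itself.
- masks_of(camera, name): "region" (420x560 bool, what is visible of it) and "box" ([centre column, centre row, width, height] in pixels, round what is visible of it).
The state is a dict: "clock": time; "joints": joint angles; "qvel": joint speeds; "joint_torque": joint torques, N m; "position": TCP position; "tcp_rot": TCP orientation; "ft_force": force on the tool from outside, world axes, zero at the start; "torque": the same for the moment, N m; "finger_gap": finger opening in m.
Only numpy, scipy, OpenCV 4.12 (cv2) and the standard library are available. Lean on these libraries where they do the work, as an engineer would, in place of code of your own. Each camera call takes 0.05 s, during which the arm holds its last target. There are 200 camera calls.

## Working session

There is one attempt and no reset: what is moved stays moved. The work goes in short steps, Python scripts to look and compute and a tool call to move; the robot and the scene stay as the last step left them, time stands still between calls to the robot, and variables do not carry over. Pictures are saved under pics/ and viewed, about 8 in all and at most 12, crops included, and the job is handed in when it is done.

Besides the shell and the picture viewer there is one more tool, called after "Emit:" as name([rows], argument=value, ...), one row to a line, values as JSON. jog_arm: Moves the arm, as the interface text tells. Its arguments: {"type":"object","properties":{"deltas":{"type":"array","items":{"type":"object","properties":{"twist":{"type":"array","items":{"type":"number"}},"delta_pos":{"type":"array","items":{"type":"number"}},"hand":{"type":"number"}}}}},"required":["deltas"]}

```bash
ls; mkdir -p pics; cat > h.py <<'E'
import numpy as np, cv2
from cell import *
def pts(name, depth, mask=None, cm=None):
    cm=cm or camera_model(name); K=np.array(cm["camera_matrix"]); R=np.array(cm["rotation"]); t=np.array(cm["xyz"])
    ok=depth>0
    if mask is not None: ok&=mask
    v,u=np.nonzero(ok); d=depth[v,u]
    x=(u-K[0,2])/K[0,0]; y=(v-K[1,2])/K[1,1]
    return np.c_[x*d,-y*d,-d]@R.T+t, u, v
E
python3 - <<'E'
from h import *
for n in ["scene","top"]:
    p,d=camera(n); cv2.imwrite(f"pics/{n}0.png",p[:,:,::-1]); np.save(f"{n}0.npy",d)
    cm=camera_model(n); print(n,cm)
    for k in ["cap_mid","tray","cradle","coupler_grip","lever_grip","ball_plate","stand","sticks","bench_hook","eraser"]:
        for m in masks_of(n,k)[:3]:
            P,_,_=pts(n,d,m["region"],cm)
            print(n,k,round(m["p"],2),np.round(m["box"]),np.round(np.median(P,0),3) if len(P) else None, np.round(P.min(0),3),np.round(P.max(0),3))
print(observe()["clock"])
E
```

```text
pics
scene {'camera_matrix': array([[387.28959855,   0.        , 278.98211131],
       [  0.        , 387.28959855, 212.1418832 ],
       [  0.        ,   0.        ,   1.        ]]), 'xyz': array([ 1.10080554, -0.25975365,  0.60454276]), 'rotation': array([[ 0.48579732, -0.57793703,  0.65573604],
       [ 0.87402254,  0.32913093, -0.35743172],
       [-0.00924999,  0.74676745,  0.66502092]])}
scene cap_mid 0.93 [330. 141.  25.  27.] [0.461 0.227 0.118] [ 0.272  0.213 -0.003] [0.482 0.4   0.146]
scene cap_mid 0.56 [376. 155.  36.  26.] [0.479 0.366 0.044] [ 0.423  0.331 -0.002] [0.506 0.482 0.062]
scene cap_mid 0.41 [337. 155.  51.   8.] [0.506 0.221 0.108] [ 0.347  0.187 -0.002] [0.538 0.384 0.123]
scene tray 0.64 [244. 221.  92.  71.] [ 0.492 -0.025  0.004] [ 0.384 -0.103 -0.002] [0.574 0.065 0.029]
scene tray 0.21 [332. 177.  64.  57.] [0.503 0.214 0.014] [ 0.403  0.169 -0.001] [0.548 0.33  0.123]
scene cradle 0.95 [124. 267.  45.  52.] [ 0.544 -0.278  0.015] [ 0.462 -0.337 -0.002] [ 0.567 -0.234  0.02 ]
scene cradle 0.41 [331. 177.  65.  56.] [0.502 0.214 0.013] [ 0.347  0.169 -0
[... 2312 characters left out ...]
.499 -0.276  0.068] [ 0.445 -0.355 -0.003] [ 0.653 -0.245  0.12 ]
top ball_plate 0.57 [197. 262.  34.  52.] [0.501 0.224 0.104] [ 0.433  0.19  -0.003] [0.549 0.29  0.126]
top ball_plate 0.38 [304. 263.  66.  67.] [ 0.496 -0.025  0.005] [ 0.417 -0.103 -0.003] [0.578 0.055 0.037]
top stand 0.87 [199. 269.  55.  60.] [0.486 0.213 0.074] [ 0.406  0.171 -0.004] [0.538 0.302 0.134]
top bench_hook 0.73 [352. 157.  34.  52.] [ 0.771 -0.141  0.016] [ 0.708 -0.179  0.   ] [ 0.848 -0.1    0.047]
top eraser 0.72 [414. 245.  44.  84.] [ 0.502 -0.277  0.067] [ 0.443 -0.359 -0.003] [ 0.653 -0.245  0.12 ]
top eraser 0.7 [288. 159.  22.  15.] [0.767 0.022 0.013] [ 0.752 -0.004  0.004] [0.787 0.047 0.019]
1.1
```

```bash
python3 - <<'E'
import cv2, numpy as np
a=cv2.imread("pics/scene0.png"); b=cv2.imread("pics/top0.png")
o=np.vstack([cv2.resize(a[100:330,70:430],(624,400)),])
c=cv2.resize(b[120:310,100:460],None,fx=2,fy=2)
cv2.imwrite("pics/m.png",np.vstack([cv2.resize(a[110:250+60,70:430],(400,222)),]))
o=np.zeros((600,800,3),np.uint8)
s=cv2.resize(a[100:330,70:430],(438,280)); t=cv2.resize(b[130:310,110:460],(618,318))
o[:280,:438]=s;o[282:600,:618]=t; z=cv2.resize(a[120:210,290:410],(360,270));o[:270,439:799]=z
cv2.imwrite("pics/m.png",o)
E
```

```text
(no output)
```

View pics/m.png

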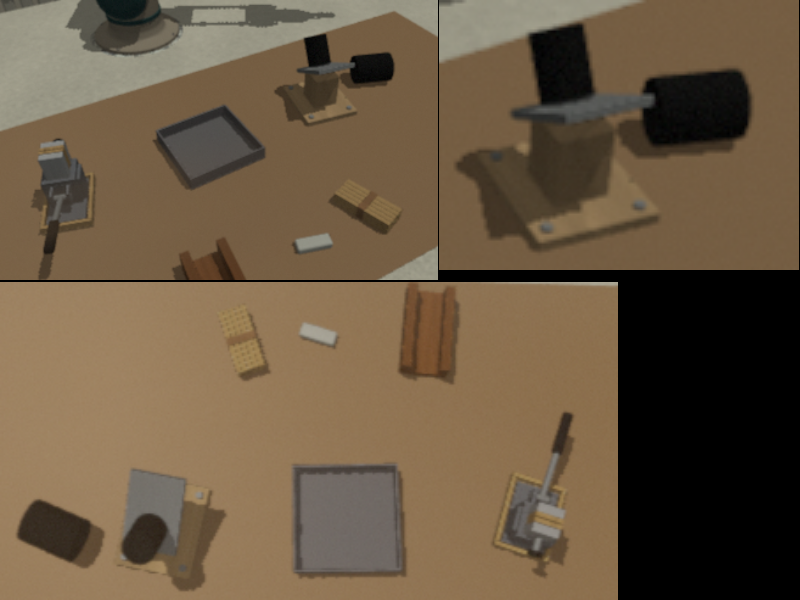

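The top view (lower half) shows the stand at composite pixels (165,520) with the small cap on it. The larger look-alike lies at (55,530), the tray is at (347,518), and the head is at (535,515) with its lever pointing to (563,430). Next I'll fit exact frames.

```bash
cat > fit.py <<'E'
from h import *
from scipy.optimize import least_squares
import sys
def cloud():
    out={}
    for n in ["scene","top"]:
        out[n]=pts(n,np.load(n+"0.npy"))[0]
    return out
C=cloud()
for n,P in C.items():
    print(n)
    tb=P[(P[:,0]>.6)&(P[:,0]<.68)&(abs(P[:,1]-.05)<.15)]; print(" table z",np.median(tb[:,2]))
    # plate
    S=P[(P[:,0]>.38)&(P[:,0]<.57)&(P[:,1]>.15)&(P[:,1]<.3)&(P[:,2]>.055)]
    best=None
    for yaw in np.radians(np.arange(-40,41,1)):
        nn=np.array([-np.sin(np.radians(30))*np.cos(yaw),-np.sin(np.radians(30))*np.sin(yaw),np.cos(np.radians(30))])
        h=S@nn; hist,e=np.histogram(h,bins=np.arange(h.min(),h.max(),.002)); k=hist.argmax()
        if best is None or hist[k]>best[0]: best=(hist[k],yaw,e[k]+.001,nn)
    A=S[abs(S@best[3]-best[2])<.004]
    c=A.mean(0); nv=np.linalg.svd(A-c)[2][2]; nv*=np.sign(nv[2]); A=S[abs((S-c)@nv)<.003]; c=A.mean(0); nv=np.linalg.svd(A-c)[2][2]; nv*=np.sign(nv[2])
    yaw=np.arctan2(-nv[1],-nv[0]); tilt=np.degrees(np.arccos(nv[2]))
    print(" plate n",nv.round(3),"tilt",tilt,"yaw",np.degrees(yaw),"N",len(A),best[:2])
    ux=np.array([np.cos(yaw)*nv[2],np.sin(yaw)*nv[2],np.hypot(nv[0],nv[1])]); uy=np.cross(nv,ux)
    q=np.c_[(A-c)@ux,(A-c)@uy]
    r=cv2.minAreaRect(q.astype(np.float32)*1000); print(" rect(mm)",r)
    print(" pct x",np.percentile(q[:,0],[1,99]),"y",np.percentile(q[:,1],[1,99]), "c",c)
    hi=np.percentile(q[:,0],99.3)-.075; mid=(np.percentile(q[q[:,0]>.01,1],1)+np.percentile(q[q[:,0]>.01,1],99))/2
    print(" origin est",c+ux*hi+uy*mid)
    # cap: points above plate by 10..70
    B=S[((S-c)@nv>.008)&((S-c)@nv<.064)]
    def res(p): 
        d=(B-np.array([p[0],p[1],0])-np.array([0,0,.085])); d=d-np.outer(d@nv,nv); return np.linalg.norm(d,axis=1)-.0225
    s=least_squares(res,[.45,.22],loss="soft_l1",f_scale=.002); print(" cap axis base at z=.085:",s.x,len(B),np.median(abs(s.fun)))
    # tray walls
    T=P[(P[:,0]>.39)&(P[:,0]<.6)&(abs(P[:,1]+.024)<.11)&(P[:,2]>.022)&(P[:,2]<.034)]
    print(" tray",cv2.minAreaRect(T[:,:2].astype(np.float32)*1000))
    H=P[(P[:,0]>.4)&(P[:,0]<.68)&(P[:,1]<-.2)&(P[:,1]>-.38)]
    t=H[(H[:,2]>.106)&(H[:,2]<.122)]; print(" blocktop",cv2.minAreaRect(t[:,:2].astype(np.float32)*1000),np.median(t[:,2]),len(t), t.mean(0))
    g=H[(H[:,2]>.035)&(H[:,0]>.57)]; g0=g.mean(0); v=np.linalg.svd(g-g0)[2][0]; v*=np.sign(v[0]); print(" lever",g0,v,np.degrees(np.arctan2(v[1],v[0])),np.percentile((g-g0)@v,[1,99]),len(g))
    f=H[(H[:,2]>.011)&(H[:,2]<.022)]; print(" cradle/flange",cv2.minAreaRect(f[:,:2].astype(np.float32)*1000))
E
python3 fit.py
```

```text
scene
 table z -7.495410747060394e-05
 plate n [-0.479  0.061  0.875] tilt 28.901332148805796 yaw -7.195672115932333 N 215 (np.int64(159), np.float64(-0.15707963267948966))
 rect(mm) ((-19.090965270996094, 7.904270172119141), (75.09529876708984, 113.42706298828125), 87.29828643798828)
 pct x [-0.07336929  0.03533631] y [-0.03021896  0.04493901] c [0.50063863 0.22128833 0.10431999]
 origin est [0.46705541 0.2311644  0.08524313]
 cap axis base at z=.085: [0.46164565 0.23653486] 421 0.0011158731156425024
 tray ((494.0216064453125, -25.669967651367188), (152.49111938476562, 151.4298858642578), 3.102999210357666)
 blocktop ((488.5251770019531, -281.86328125), (36.21645736694336, 41.45268249511719), 73.59671783447266) 0.1125175417907148 338 [ 0.49165369 -0.28198442  0.1121158 ]
 lever [ 0.61329723 -0.31768795  0.0702469 ] [ 0.94666982 -0.28994359  0.14053102] -17.028643792226248 [-0.04353956  0.0294244 ] 279
 cradle/flange ((504.8026123046875, -285.8180847167969), (78.42945098876953, 109.04425048828125), 73.64450073242188)
top
 table z 0.0015524844545096173
 plate n [-0.495  0.08   0.865] 
[... 267 characters left out ...]
03921643] c [0.49563347 0.22897845 0.10210498]
 origin est [0.4671017  0.23624668 0.08511677]
 cap axis base at z=.085: [0.46458985 0.23724956] 509 0.0019002582917341908
 tray ((494.5049743652344, -23.99925994873047), (150.4570770263672, 150.02545166015625), 2.3482704162597656)
 blocktop ((488.1916809082031, -280.0144348144531), (36.64399719238281, 40.29319763183594), 72.90328216552734) 0.1139036452581268 290 [ 0.48774772 -0.27945881  0.11372579]
 lever [ 0.60735594 -0.31512087  0.07173028] [ 0.94538935 -0.28118123  0.16485173] -16.563727325566788 [-0.03880615  0.03419851] 176
 cradle/flange ((504.5467529296875, -283.6889343261719), (78.67210388183594, 109.33977508544922), 73.06212615966797)
```

```bash
cat > plan.py <<'E'
from h import *
from scipy.spatial.transform import Rotation as Ro
import json
def frame(yaw,tilt):  # z leaning to robot by tilt, x up slope
    return (Ro.from_euler('z',yaw,degrees=True)*Ro.from_euler('y',-tilt,degrees=True)).as_matrix()
PL=dict(p=np.array([.4645,.2367,.085]),R=frame(-9.5,30))
HD=dict(p=np.array([.4884,-.2810,.006]),R=frame(-16.9,0))
TR=np.array([.494,-.025,0])
FLIP=np.diag([1.,-1,-1])  # tool x = thing x, tool y = -thing y, z opposite
def tool(f,xyz,R=None,alt=False):
    Rt=f["R"]@FLIP
    if alt: Rt=Rt@np.diag([-1.,-1,1])
    return f["p"]+f["R"]@np.array(xyz), Rt
def rows(p,R,tp,tR,hand,step=.055,deg=10.0,prt=True):
    out=[]
    n=max(1,int(np.ceil(max(np.linalg.norm(tp-p)/step,np.degrees(Ro.from_matrix(R.T@tR).magnitude())/deg))))
    for k in range(n,0,-1):
        w=Ro.from_matrix(R.T@tR).as_rotvec(degrees=True)/k; d=R.T@(tp-p)*100/k
        w=np.round(w,1); d=np.round(d,2)
        out.append({"twist":w.tolist(),"delta_pos":d.tolist(),"hand":hand})
        p=p+R@d/100; R=R@Ro.from_rotvec(w,degrees=True).as_matrix()
    return out,p,R
def chain(targets,**kw):
    s=observe(); p=np.array(s["position"]); R=np.array(s["tcp_rot"]); o=[]
    for t in targets:
        r,p,R=rows(p,R,*t,**kw); o+=r
    print(len(o)); print(json.dumps(o).replace("-0.0,","0,").replace("0.0","0"))
E
python3 - <<'E'
from plan import *
s=observe(); print(np.round(s["tcp_rot"],3), s["finger_gap"],s["clock"],camera_model("wrist"))
R0=np.array(s["tcp_rot"])
for alt in (0,1):
    p,R=tool(PL,[0,0,.13],alt=alt); print(alt,p,np.degrees(Ro.from_matrix(R0.T@R).as_rotvec()))
    print(Ro.from_matrix(R0.T@tool(HD,[0,0,.1],alt=alt)[1]).as_rotvec(degrees=True))
chain([(*tool(PL,[0,0,.13],alt=0),8.5)])
E
```

```text
[[-0.928  0.372  0.   ]
 [ 0.372  0.928  0.   ]
 [-0.     0.    -1.   ]] 0.08549008691596786 1.1 {'camera_matrix': array([[325.1922621 ,   0.        , 275.95048329],
       [  0.        , 325.1922621 , 207.75252929],
       [  0.        ,   0.        ,   1.        ]]), 'xyz': array([0.14601047, 0.56166594, 0.3746028 ]), 'rotation': array([[ 3.70325996e-01, -8.89249339e-01, -2.68503760e-01],
       [ 9.28901763e-01,  3.54389138e-01,  1.07470243e-01],
       [-4.13026873e-04, -2.89212641e-01,  9.57264790e-01]])}
0 [0.40039144 0.24742809 0.1975833 ] [-43.4879463    4.6816925  162.30834914]
[ 1.58766907e-03 -1.33916095e-02  1.75079443e+02]
1 [0.40039144 0.24742809 0.1975833 ] [ -3.21690665 -29.88164291 -12.03961364]
[ 8.75957851e-03  1.03850937e-03 -4.92055650e+00]
17
[{"twist": [-2.6, 0.3, 9.5], "delta_pos": [-1.65, -1.16, 0.2], "hand": 8.5}, {"twist": [-2.6, 0.3, 9.5], "delta_pos": [-1.82, -0.88, 0.14], "hand": 8.5}, {"twist": [-2.6, 0.3, 9.6], "delta_pos": [-1.94, -0.57, 0.1], "hand": 8.5}, {"twist": [-2.6, 0.3, 9.5], "delta_pos": [-2.0, -0.24, 07], "hand": 8.5}, {"twist": [-2.6, 0.3,
[... 251 characters left out ...]
3, 0.11], "hand": 8.5}, {"twist": [-2.6, 0.2, 9.5], "delta_pos": [-1.54, 1.3, 0.16], "hand": 8.5}, {"twist": [-2.6, 0.2, 9.6], "delta_pos": [-1.3, 1.53, 0.22], "hand": 8.5}, {"twist": [-2.5, 0.3, 9.5], "delta_pos": [-1.03, 1.71, 0.28], "hand": 8.5}, {"twist": [-2.6, 0.2, 9.6], "delta_pos": [-0.73, 1.85, 0.36], "hand": 8.5}, {"twist": [-2.5, 0.2, 9.5], "delta_pos": [-0.42, 1.92, 0.44], "hand": 8.5}, {"twist": [-2.5, 0.3, 9.6], "delta_pos": [-0.1, 1.95, 0.53], "hand": 8.5}, {"twist": [-2.6, 0.3, 9.5], "delta_pos": [0.22, 1.91, 0.61], "hand": 8.5}, {"twist": [-2.5, 0.2, 9.6], "delta_pos": [0.53, 1.82, 0.7], "hand": 8.5}, {"twist": [-2.6, 0.3, 9.5], "delta_pos": [0.82, 1.68, 0.77], "hand": 8.5}]
```

```bash
sed -i 's/alt=False/alt=True/; s/replace("-0.0,","0,").replace("0.0","0")/replace("-0.0,","0,")/' plan.py
python3 - <<'E'
from plan import *
chain([(*tool(PL,[0,0,.14]),8.5)])
E
```

```text
7
[{"twist": [-0.5, -4.3, -1.7], "delta_pos": [-3.93, -2.82, 0.36], "hand": 8.5}, {"twist": [-0.5, -4.3, -1.7], "delta_pos": [-3.8, -2.94, 0.62], "hand": 8.5}, {"twist": [-0.4, -4.3, -1.7], "delta_pos": [-3.66, -3.06, 0.88], "hand": 8.5}, {"twist": [-0.5, -4.2, -1.7], "delta_pos": [-3.49, -3.17, 1.12], "hand": 8.5}, {"twist": [-0.4, -4.3, -1.8], "delta_pos": [-3.3, -3.29, 1.35], "hand": 8.5}, {"twist": [-0.5, -4.2, -1.7], "delta_pos": [-3.09, -3.39, 1.56], "hand": 8.5}, {"twist": [-0.4, -4.3, -1.7], "delta_pos": [-2.87, -3.5, 1.75], "hand": 8.5}]
```

Emit:
jog_arm([
  {"twist":[-0.5,-4.3,-1.7],"delta_pos":[-3.93,-2.82,0.36],"hand":8.5},
  {"twist":[-0.5,-4.3,-1.7],"delta_pos":[-3.8,-2.94,0.62],"hand":8.5},
  {"twist":[-0.4,-4.3,-1.7],"delta_pos":[-3.66,-3.06,0.88],"hand":8.5},
  {"twist":[-0.5,-4.2,-1.7],"delta_pos":[-3.49,-3.17,1.12],"hand":8.5},
  {"twist":[-0.4,-4.3,-1.8],"delta_pos":[-3.3,-3.29,1.35],"hand":8.5},
  {"twist":[-0.5,-4.2,-1.7],"delta_pos":[-3.09,-3.39,1.56],"hand":8.5},
  {"twist":[-0.4,-4.3,-1.7],"delta_pos":[-2.87,-3.5,1.75],"hand":8.5},
  {"twist":[0,0,0],"delta_pos":[0,0,0],"hand":8.5},
])

```text
clock: 2.1
position: [0.4013, 0.2418, 0.2074]
tcp_rot: [[-0.847, 0.157, 0.508], [0.134, 0.988, -0.081], [-0.515, -0.001, -0.857]]
ft_force: [0.5, 0.3, -0.2]
finger_gap: 0.0849
```

```bash
cat >> h.py <<'E'
def wpts(depth,cm,mask=None):
    K=np.array(cm["camera_matrix"]); R=np.array(cm["rotation"]); t=np.array(cm["xyz"])
    ok=depth>0
    if mask is not None: ok&=mask
    v,u=np.nonzero(ok); d=depth[v,u]
    a=(u-K[0,2])/K[0,0]; b=(v-K[1,2])/K[1,1]; r=np.hypot(a,b)+1e-9
    s=np.tan(r)/r
    return np.c_[a*s*d,-b*s*d,-d]@R.T+t,u,v
def wshot(name):
    cm=camera_model("wrist"); p,d=camera("wrist"); cv2.imwrite(f"pics/{name}.png",p[:,:,::-1]); np.save(name+".npy",d); np.save(name+"_cm.npy",cm,allow_pickle=True); return p,d,cm
E
python3 - <<'E'
from plan import *
s=observe(); p=np.array(s["position"]); print(s["clock"],PL["R"].T@(p-PL["p"]),PL["R"].T@np.array(s["tcp_rot"]),s["ft_force"])
_,d,cm=wshot("w1")
P,_,_=wpts(d,cm)
L=(P-PL["p"])@PL["R"]
A=P[(abs(L[:,2])<.006)&(L[:,0]>-.05)&(L[:,0]<.09)&(abs(L[:,1])<.05)]
c=A.mean(0); nv=np.linalg.svd(A-c)[2][2]; nv*=np.sign(nv[2]); yaw=np.degrees(np.arctan2(-nv[1],-nv[0])); print("n",nv,np.degrees(np.arccos(nv[2])),yaw,len(A))
q=(A-PL["p"])@PL["R"]; print("plate z",np.median(q[:,2])); print(cv2.minAreaRect(q[:,:2].astype(np.float32)*1000), np.percentile(q[:,:2],[1,99],axis=0))
B=L[(L[:,2]>.008)&(L[:,2]<.054)&(abs(L[:,0])<.05)&(abs(L[:,1])<.05)]
from scipy.optimize import least_squares
f=least_squares(lambda x:np.hypot(B[:,0]-x[0],B[:,1]-x[1])-.0225,[0,0],loss="soft_l1",f_scale=.001); print("cap axis",f.x,len(B))
T=L[(L[:,2]>.055)&(L[:,2]<.062)&(abs(L[:,0])<.03)&(abs(L[:,1])<.03)]; print("top",T.mean(0),cv2.minEnclosingCircle(T[:,:2].astype(np.float32)*1000))
E
```

```text
2.1 [ 0.0065137  -0.00540481  0.13754276] [[-0.99982312 -0.00724771  0.01735503]
 [-0.00718606  0.99996766  0.00361211]
 [-0.01738065  0.00348676 -0.99984287]] [ 0.54607377  0.27324371 -0.24716651]
n [-0.49373346  0.07997123  0.86592833] 30.01112194620525 -9.200436557420405 6040
plate z 0.00031119423567054763
((19.98508071899414, 1.8586807250976562), (110.3102035522461, 74.07117462158203), 0.17404058575630188) [[-0.03465246 -0.03449949]
 [ 0.07403357  0.03801945]]
cap axis [-0.00139721  0.00143397] 305
top [-0.00388628  0.00112423  0.05974564] ((-3.086193084716797, 1.2209326028823853), 22.396902084350586)
```

View pics/w1.png

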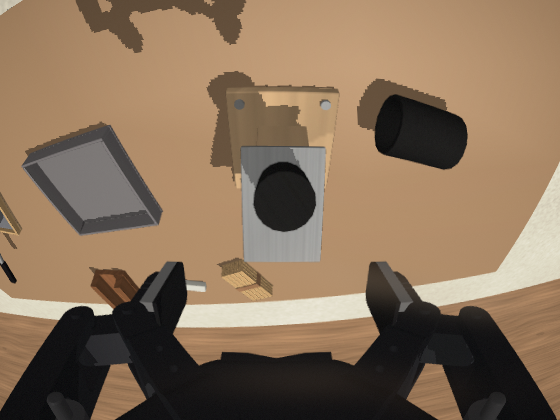

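The wrist view shows the plate centred near (283,200), with the cap's top at (285,197) and the fingers straddling it. The fit agrees with the plate's known size of 110x74 mm. I'll update the frame and descend.

```bash
python3 - <<'E'
s=open('plan.py').read()
s=s.replace("PL=dict(p=np.array([.4645,.2367,.085]),R=frame(-9.5,30))","PL=dict(p=np.array([.4646,.2386,.0853]),R=frame(-9.3,30))")
open('plan.py','w').write(s)
E
python3 -c "
from plan import *
chain([(*tool(PL,[-.001,0,.08]),8.5),(*tool(PL,[-.001,0,.027]),8.5)],step=.03)"
```

```text
4
[{"twist": [0.1, 0.5, 0.1], "delta_pos": [0.47, 0.24, 2.88], "hand": 8.5}, {"twist": [0.2, 0.5, 0.1], "delta_pos": [0.45, 0.25, 2.89], "hand": 8.5}, {"twist": [0, 0.0, 0.0], "delta_pos": [0.0, 0.0, 2.65], "hand": 8.5}, {"twist": [0, 0.0, 0.0], "delta_pos": [0.0, 0.0, 2.65], "hand": 8.5}]
```

Emit:
jog_arm([
  {"twist":[0.1,0.5,0.1],"delta_pos":[0.47,0.24,2.88],"hand":8.5},
  {"twist":[0.2,0.5,0.1],"delta_pos":[0.45,0.25,2.89],"hand":8.5},
  {"twist":[0,0.0,0.0],"delta_pos":[0.0,0.0,0.6],"hand":8.5},
])

```text
clock: 2.52
position: [0.4303, 0.2499, 0.151]
tcp_rot: [[-0.852, 0.16, 0.499], [0.142, 0.987, -0.074], [-0.504, 0.008, -0.864]]
ft_force: [0.0, 0.2, 0.4]
finger_gap: 0.0851
```

```bash
cat > st.py <<'E'
from plan import *
def st(f):
    s=observe(); p=np.array(s["position"]); R=np.array(s["tcp_rot"])
    print("t",s["clock"],"rel mm",(f["R"].T@(p-f["p"])*1000).round(1),"rot",Ro.from_matrix(tool(f,[0,0,0])[1].T@R).as_rotvec(degrees=True).round(2),"F",np.round(s["ft_force"],1),"gap",round(s["finger_gap"]*1000,1))
E
python3 -c "
from st import *
st(PL)
chain([(*tool(PL,[-.001,0,.027]),8.5)],step=.02)"
```

```text
t 2.525 rel mm [ 2.   5.6 74.8] rot [-0.45 -0.27  0.14] F [0.  0.2 0.4] gap 85.1
3
[{"twist": [0.2, 0.1, -0.0], "delta_pos": [0.11, -0.2, 1.59], "hand": 8.5}, {"twist": [0.1, 0.1, -0.1], "delta_pos": [0.1, -0.2, 1.59], "hand": 8.5}, {"twist": [0.2, 0.1, -0.0], "delta_pos": [0.1, -0.19, 1.59], "hand": 8.5}]
```

Emit:
jog_arm([
  {"twist":[0.2,0.1,0],"delta_pos":[0.2,-0.4,1.0],"hand":8.5},
  {"twist":[0.2,0.1,0],"delta_pos":[0.1,-0.2,1.2],"hand":8.5},
  {"twist":[0,0,0],"delta_pos":[0,0,0],"hand":8.5},
  {"twist":[0,0,0],"delta_pos":[0,0,0],"hand":8.5},
])

```text
clock: 3.02
position: [0.439, 0.2443, 0.1312]
tcp_rot: [[-0.853, 0.162, 0.497], [0.142, 0.987, -0.078], [-0.503, 0.004, -0.864]]
ft_force: [0.7, 0.0, 0.1]
finger_gap: 0.0849
```

```bash
python3 -c "
from st import *
st(PL)
chain([(*tool(PL,[-.001,0,.027]),8.5)],step=.02)"
```

```text
t 3.025 rel mm [ 0.3  1.5 52.8] rot [-0.2  -0.19  0.14] F [0.7 0.  0.1] gap 84.9
2
[{"twist": [0.1, 0.1, -0.1], "delta_pos": [0.07, -0.08, 1.29], "hand": 8.5}, {"twist": [0.1, 0.1, -0.0], "delta_pos": [0.06, -0.08, 1.29], "hand": 8.5}]
```

Emit:
jog_arm([
  {"twist":[0.1,0.1,0],"delta_pos":[0.1,-0.1,1.3],"hand":8.5},
  {"twist":[0.1,0.1,0],"delta_pos":[0.05,-0.1,1.3],"hand":8.5},
  {"twist":[0,0,0],"delta_pos":[0,0,0],"hand":3.5},
  {"twist":[0,0,0],"delta_pos":[0,0,0],"hand":3.5},
  {"twist":[0,0,0],"delta_pos":[0,0,0],"hand":3.5},
  {"twist":[0,0,0],"delta_pos":[0,0,0],"hand":3.5},
  {"twist":[0,0,0],"delta_pos":[0,0,0],"hand":3.5},
])

```text
clock: 3.9
position: [0.451, 0.2404, 0.107]
tcp_rot: [[-0.854, 0.164, 0.494], [0.143, 0.986, -0.08], [-0.5, 0.002, -0.866]]
ft_force: [-0.1, -0.9, -0.9]
finger_gap: 0.0443
```

```bash
python3 -c "
from st import *
st(PL)"
```

```text
t 3.9 rel mm [-1.  -0.4 25.7] rot [-0.04 -0.01  0.18] F [-0.1 -0.9 -0.9] gap 44.3
```

```bash
python3 -c "
from st import *
T=dict(p=TR,R=frame(-6,0))
chain([(*tool(PL,[0,0,.115]),3.5),(*tool(T,[0,0,.13]),3.5),(*tool(T,[0,0,.045]),3.5)],step=.05,deg=9)"
```

```text
10
[{"twist": [0.0, 0.0, -0.1], "delta_pos": [-0.05, 0.02, -4.47], "hand": 3.5}, {"twist": [0.0, 0.0, -0.1], "delta_pos": [-0.05, 0.02, -4.46], "hand": 3.5}, {"twist": [-0.1, 5.0, -0.5], "delta_pos": [-1.4, -4.26, 1.87], "hand": 3.5}, {"twist": [-0.1, 5.0, -0.5], "delta_pos": [-1.53, -4.27, 1.73], "hand": 3.5}, {"twist": [-0.2, 5.0, -0.6], "delta_pos": [-1.63, -4.29, 1.58], "hand": 3.5}, {"twist": [-0.1, 5.0, -0.5], "delta_pos": [-1.72, -4.31, 1.42], "hand": 3.5}, {"twist": [-0.2, 5.0, -0.6], "delta_pos": [-1.8, -4.33, 1.26], "hand": 3.5}, {"twist": [-0.1, 5.0, -0.5], "delta_pos": [-1.85, -4.36, 1.1], "hand": 3.5}, {"twist": [0, 0.0, -0.0], "delta_pos": [0.0, 0.0, 4.25], "hand": 3.5}, {"twist": [0, 0.0, -0.0], "delta_pos": [0.0, 0.0, 4.25], "hand": 3.5}]
```

Emit:
jog_arm([
  {"twist":[0,0,0],"delta_pos":[0,0,-4.5],"hand":3.5},
  {"twist":[0,0,0],"delta_pos":[0,0,-4.5],"hand":3.5},
  {"twist":[-0.1,5.0,-0.5],"delta_pos":[-1.4,-4.25,1.85],"hand":3.5},
  {"twist":[-0.1,5.0,-0.5],"delta_pos":[-1.55,-4.3,1.75],"hand":3.5},
  {"twist":[-0.2,5.0,-0.6],"delta_pos":[-1.65,-4.3,1.6],"hand":3.5},
  {"twist":[-0.1,5.0,-0.5],"delta_pos":[-1.7,-4.3,1.4],"hand":3.5},
  {"twist":[-0.2,5.0,-0.6],"delta_pos":[-1.8,-4.35,1.25],"hand":3.5},
  {"twist":[-0.1,5.0,-0.5],"delta_pos":[-1.85,-4.35,1.1],"hand":3.5},
  {"twist":[0,0,0],"delta_pos":[0,0,0],"hand":3.5},
])

```text
clock: 5.03
position: [0.4947, -0.0165, 0.1368]
tcp_rot: [[-0.996, 0.092, 0.014], [0.092, 0.996, -0.0], [-0.014, 0.001, -1.0]]
ft_force: [-0.7, 0.8, -0.7]
finger_gap: 0.0442
```

```bash
python3 -c "
from st import *
T=dict(p=TR,R=frame(-6,0)); st(T)
chain([(*tool(T,[0,0,.08]),3.5),(*tool(T,[0,0,.034]),3.5)],step=.03,deg=9)"
```

```text
t 5.025 rel mm [ -0.2   8.6 136.8] rot [-0.07 -0.79 -0.73] F [-0.7  0.8 -0.7] gap 44.2
4
[{"twist": [0.0, 0.4, 0.4], "delta_pos": [0.03, -0.43, 2.84], "hand": 3.5}, {"twist": [0.1, 0.4, 0.3], "delta_pos": [0.02, -0.43, 2.84], "hand": 3.5}, {"twist": [0, 0, 0.0], "delta_pos": [0, 0, 2.3], "hand": 3.5}, {"twist": [0, 0, 0.0], "delta_pos": [0, 0, 2.3], "hand": 3.5}]
```

Emit:
jog_arm([
  {"twist":[0,0.4,0.4],"delta_pos":[0,-0.3,2.8],"hand":3.5},
  {"twist":[0,0.4,0.3],"delta_pos":[0,-0.2,2.8],"hand":3.5},
  {"twist":[0,0,0],"delta_pos":[0,0,2.4],"hand":3.5},
  {"twist":[0,0,0],"delta_pos":[0,0,1.5],"hand":3.5},
  {"twist":[0,0,0],"delta_pos":[0,0,0],"hand":3.5},
])

```text
clock: 5.65
position: [0.4926, -0.0185, 0.0401]
tcp_rot: [[-0.995, 0.103, 0.001], [0.103, 0.995, 0.002], [-0.0, 0.002, -1.0]]
ft_force: [0.3, -0.3, -0.2]
finger_gap: 0.0439
```

```bash
python3 -c "
from st import *
T=dict(p=TR,R=frame(-6,0)); st(T)"
```

```text
t 5.65 rel mm [-2.   6.4 40.1] rot [-0.11 -0.02 -0.07] F [ 0.3 -0.3 -0.2] gap 43.9
```

Emit:
jog_arm([
  {"twist":[0,0,0],"delta_pos":[0,-0.3,0.5],"hand":3.5},
  {"twist":[0,0,0],"delta_pos":[0,0,0.3],"hand":3.5},
  {"twist":[0,0,0],"delta_pos":[0,0,0],"hand":3.5},
  {"twist":[0,0,0],"delta_pos":[0,0,0],"hand":7},
  {"twist":[0,0,0],"delta_pos":[0,0,0],"hand":7},
  {"twist":[0,0,0],"delta_pos":[0,0,0],"hand":7},
  {"twist":[0,0,0],"delta_pos":[0,0,-3],"hand":7},
  {"twist":[0,0,0],"delta_pos":[0,0,-5],"hand":7},
  {"twist":[0,0,0],"delta_pos":[0,0,-5],"hand":7},
  {"twist":[0,0,0],"delta_pos":[0,0,0],"hand":7},
])

```text
clock: 6.9
position: [0.493, -0.0213, 0.1677]
tcp_rot: [[-0.995, 0.102, 0.005], [0.102, 0.995, 0.001], [-0.005, 0.002, -1.0]]
ft_force: [0.2, -0.5, 0.1]
finger_gap: 0.0698
```

```bash
python3 - <<'E'
from st import *
st(HD)
_,d=camera("top"); P,_,_=pts("top",d)
q=P[(abs(P[:,0]-.494)<.06)&(abs(P[:,1]+.025)<.06)&(P[:,2]>.05)]; print("cap in tray",len(q),q.mean(0) if len(q) else "",)
# standoff over head block
chain([(*tool(HD,[.03,0,.24]),8.5)])
E
```

```text
t 6.9 rel mm [-71.1 249.9 161.7] rot [ -0.12  -0.26 -11.02] F [ 0.2 -0.5  0.1] gap 69.8
cap in tray 5795 [ 0.48294024 -0.02247368  0.53634305]
6
[{"twist": [0.0, 0, 1.8], "delta_pos": [-0.89, -4.41, -1.35], "hand": 8.5}, {"twist": [0.0, 0, 1.8], "delta_pos": [-1.02, -4.38, -1.35], "hand": 8.5}, {"twist": [0.0, 0, 1.9], "delta_pos": [-1.16, -4.34, -1.35], "hand": 8.5}, {"twist": [0.0, 0, 1.8], "delta_pos": [-1.3, -4.3, -1.35], "hand": 8.5}, {"twist": [0.1, 0, 1.9], "delta_pos": [-1.44, -4.26, -1.34], "hand": 8.5}, {"twist": [0.0, 0, 1.8], "delta_pos": [-1.58, -4.22, -1.34], "hand": 8.5}]
```

Moving over the head to measure it with the wrist camera.

Emit:
jog_arm([
  {"twist":[0,0,1.8],"delta_pos":[-0.9,-4.4,-1.35],"hand":8.5},
  {"twist":[0,0,1.8],"delta_pos":[-1.0,-4.4,-1.35],"hand":8.5},
  {"twist":[0,0,1.9],"delta_pos":[-1.15,-4.35,-1.35],"hand":8.5},
  {"twist":[0,0,1.8],"delta_pos":[-1.3,-4.3,-1.35],"hand":8.5},
  {"twist":[0,0,1.9],"delta_pos":[-1.45,-4.25,-1.35],"hand":8.5},
  {"twist":[0,0,1.8],"delta_pos":[-1.6,-4.2,-1.35],"hand":8.5},
  {"twist":[0,0,0],"delta_pos":[0,0,0],"hand":8.5},
  {"twist":[0,0,0],"delta_pos":[0,0,0],"hand":8.5},
])

```text
clock: 7.95
position: [0.5112, -0.2941, 0.2317]
tcp_rot: [[-0.955, 0.295, -0.023], [0.295, 0.955, 0.016], [0.027, 0.009, -1.0]]
ft_force: [-0.1, -0.0, 0.1]
finger_gap: 0.0849
```

```bash
cat > hd.py <<'E'
from st import *
def meas(nm):
    st(HD); pic,d,cm=wshot(nm); P,_,_=wpts(d,cm); L=(P-HD["p"])@HD["R"]*1000
    n=lambda a,ang=None:print(*[np.round(x,1) for x in a])
    t=L[(L[:,2]>102)&(L[:,2]<114)&(abs(L[:,0])<35)&(abs(L[:,1])<35)]; print("block top z",np.median(t[:,2]),len(t)); n(cv2.minAreaRect(t[:,:2].astype(np.float32)))
    f=L[(L[:,2]>5)&(L[:,2]<15)&(L[:,0]>-60)&(L[:,0]<90)&(abs(L[:,1])<60)]; print("cradle rim/flange"); n(cv2.minAreaRect(f[:,:2].astype(np.float32)))
    g=L[(L[:,0]>85)&(L[:,0]<185)&(abs(L[:,1])<35)&(L[:,2]>15)]; c=g.mean(0); v=np.linalg.svd(g-c)[2][0]; v*=np.sign(v[0]); e=np.percentile((g-c)@v,[2,98])
    print("lever c",c.round(1),"dir",v.round(3),"ends",(c+v*e[0]).round(1),(c+v*e[1]).round(1),"ang",np.arctan2(v[2],v[0]).round(3),len(g))
    print("tray cap", end=" "); T=P[(abs(P[:,0]-.494)<.06)&(abs(P[:,1]+.025)<.06)&(P[:,2]>.04)&(P[:,2]<.08)]; print(len(T), T.mean(0).round(3) if len(T) else "", T[:,2].max() if len(T) else "")
E
python3 -c "
from hd import *
meas('w2')"
```

```text
t 7.95 rel mm [ 25.6  -5.9 225.7] rot [-0.52  1.53  0.25] F [-0.1 -0.   0.1] gap 84.9
block top z 108.47428449765984 2013
[-2.2  1.2] [35.2 39.7] 89.3
cradle rim/flange
[14.3  1.9] [ 78.5 107.8] 89.9
lever c [121.4   1.3  65.6] dir [0.985 0.005 0.172] ends [86.7  1.1 59.5] [154.5   1.4  71.4] ang 0.173 791
tray cap 1208 [ 0.493 -0.027  0.059] 0.06543184677662711
```

View pics/w2.png

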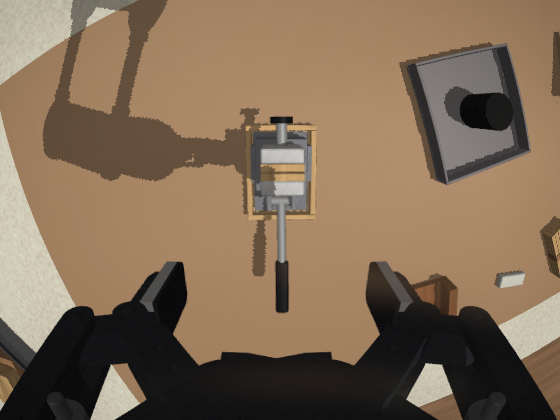

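Wrist view: head block at (282,170), lever grip at (282,287), and the small cap standing upright in the tray at (487,110), with its top at about 0.062 as expected. Next is the lever.

```bash
cat >> plan.py <<'E'
HD["p"]=HD["p"]+HD["R"]@np.array([-.0015,.0013,0])
def lev(a,phi,back=0.,extra=.019):
    """tool pose pinching the grip: lever angle a, tool lean phi (rad)"""
    g=np.array([.04+.095*np.cos(a)-.006*np.sin(a),0,.042+.095*np.sin(a)+.006*np.cos(a)])
    z=np.array([np.sin(phi),0,-np.cos(phi)])
    F=dict(p=HD["p"],R=frame(-16.9,np.degrees(phi)))
    return HD["p"]+HD["R"]@(g+z*(extra-back)), tool(F,[0,0,0])[1]
E
python3 -c "
from st import *
st(HD)
chain([(*lev(.16,-.3,.07),5)],step=.03)"
```

```text
t 8.0 rel mm [ 27.2  -7.2 225.7] rot [-0.48  1.51  0.22] F [ 0.2  0.6 -0.5] gap 84.9
6
[{"twist": [0.1, 2.6, -0.0], "delta_pos": [-2.06, 0.11, 1.85], "hand": 5}, {"twist": [0.1, 2.6, -0.0], "delta_pos": [-2.14, 0.12, 1.75], "hand": 5}, {"twist": [0.1, 2.6, -0.0], "delta_pos": [-2.22, 0.12, 1.65], "hand": 5}, {"twist": [0.1, 2.6, -0.1], "delta_pos": [-2.29, 0.12, 1.55], "hand": 5}, {"twist": [0.1, 2.6, -0.0], "delta_pos": [-2.36, 0.12, 1.44], "hand": 5}, {"twist": [0.0, 2.7, -0.1], "delta_pos": [-2.43, 0.12, 1.33], "hand": 5}]
```

Emit:
jog_arm([
  {"twist":[0.1,2.6,0],"delta_pos":[-2.05,0.1,1.85],"hand":5},
  {"twist":[0.1,2.6,0],"delta_pos":[-2.15,0.1,1.75],"hand":5},
  {"twist":[0.1,2.6,0],"delta_pos":[-2.2,0.1,1.65],"hand":5},
  {"twist":[0.1,2.6,0],"delta_pos":[-2.3,0.1,1.55],"hand":5},
  {"twist":[0.1,2.6,0],"delta_pos":[-2.35,0.1,1.45],"hand":5},
  {"twist":[0,2.7,0],"delta_pos":[-2.4,0.1,1.35],"hand":5},
  {"twist":[0,0,0],"delta_pos":[0,0,0],"hand":5},
  {"twist":[0,0,0],"delta_pos":[0,0,0],"hand":5},
])

```text
clock: 9.0
position: [0.6281, -0.3101, 0.11]
tcp_rot: [[-0.911, 0.281, -0.3], [0.266, 0.96, 0.091], [0.314, 0.003, -0.95]]
ft_force: [-0.5, 0.4, 0.5]
finger_gap: 0.0502
```

```bash
python3 -c "
from hd import *
meas('w3')
chain([(*lev(.16,-.3),5)],step=.02)"
```

```text
bash:   945 Killed                     python3 -c "
from hd import *
meas('w3')
chain([(*lev(.16,-.3),5)],step=.02)"
```

```bash
sed -i 's/np.linalg.svd(g-c)\[2\]\[0\]/np.linalg.svd(g-c,full_matrices=False)[2][0]/' hd.py; python3 -c "
from hd import *
meas('w3')
chain([(*lev(.16,-.3),5)],step=.02)"
```

```text
t 9.05 rel mm [143.4  11.5 103.9] rot [-0.12 18.29 -0.57] F [ 0.8  0.6 -0.2] gap 50.1
block top z 108.45479379467255 2394
[ 8.3 -0.6] [25.2 36. ] 0.3
cradle rim/flange
[16.3  0.5] [108.2  79. ] 0.6
lever c [153.7   1.1 171.7] dir [0.234 0.132 0.963] ends [126.6 -14.2  60.3] [162.8   6.2 208.8] ang 1.332 24095
tray cap 1510 [ 0.497 -0.029  0.057] 0.06465967326486677
4
[{"twist": [0.0, -0.3, 0.1], "delta_pos": [-0.08, -0.28, 1.54], "hand": 5}, {"twist": [0.0, -0.3, 0.2], "delta_pos": [-0.07, -0.28, 1.54], "hand": 5}, {"twist": [0.0, -0.2, 0.1], "delta_pos": [-0.06, -0.28, 1.55], "hand": 5}, {"twist": [0.0, -0.3, 0.2], "delta_pos": [-0.06, -0.28, 1.54], "hand": 5}]
```

Emit:
jog_arm([
  {"twist":[0,-0.3,0.1],"delta_pos":[-0.1,-0.5,1.5],"hand":5},
  {"twist":[0,-0.3,0.2],"delta_pos":[-0.1,-0.4,1.5],"hand":5},
  {"twist":[0,-0.2,0.1],"delta_pos":[0,-0.3,1.4],"hand":5},
  {"twist":[0,0,0],"delta_pos":[0,0,0],"hand":5},
  {"twist":[0,0,0],"delta_pos":[0,0,0],"hand":5},
])

```text
clock: 9.72
position: [0.6118, -0.319, 0.0747]
tcp_rot: [[-0.916, 0.289, -0.278], [0.277, 0.957, 0.083], [0.29, -0.001, -0.957]]
ft_force: [-0.9, 0.2, -0.0]
finger_gap: 0.0496
```

```bash
python3 -c "
from hd import *
st(HD)
_,d,cm=wshot('w4'); P,_,_=wpts(d,cm); L=(P-HD['p'])@HD['R']*1000
for x in range(95,175,10):
    g=L[(abs(L[:,0]-x)<5)&(abs(L[:,1])<16)&(L[:,2]>45)&(L[:,2]<90)]; print(x,len(g),np.median(g,0).round(1) if len(g) else '', np.percentile(g[:,1],[3,97]).round(1) if len(g) else '')
chain([(*lev(.16,-.3),5)],step=.02)"
```

```text
t 9.725 rel mm [130.6  -1.8  68.7] rot [ 0.08 16.87 -0.06] F [-0.9  0.2 -0. ] gap 49.6
95 336 [95.3 -0.3 60.1] [-4.5  3.9]
105 528 [105.5   0.2  63.4] [-6.4  6.4]
115 563 [115.   -0.3  64.9] [-6.8  6.8]
125 540 [125.    0.3  66.5] [-6.3  6.8]
135 541 [135.    0.3  67.9] [-6.2  6.8]
145 555 [145.    0.3  69.4] [-6.2  7.4]
155 431 [154.    0.4  70.6] [-6.2  7.4]
165 0  
2
[{"twist": [0, 0.2, 0.0], "delta_pos": [-0.18, 0.09, 1.19], "hand": 5}, {"twist": [-0.1, 0.1, 0.1], "delta_pos": [-0.19, 0.09, 1.18], "hand": 5}]
```

Emit:
jog_arm([
  {"twist":[0,0.2,0],"delta_pos":[-0.1,0.15,1.2],"hand":5},
  {"twist":[0,0.1,0],"delta_pos":[-0.1,0.1,1.2],"hand":5},
  {"twist":[0,0,0],"delta_pos":[0,0,0],"hand":4},
  {"twist":[0,0,0],"delta_pos":[0,0,0],"hand":3},
])

```text
clock: 10.28
position: [0.6078, -0.3146, 0.0493]
tcp_rot: [[-0.915, 0.289, -0.283], [0.276, 0.957, 0.084], [0.296, -0.001, -0.955]]
ft_force: [-0.2, 0.1, -0.3]
finger_gap: 0.0304
```

```bash
sed -i 's/\[-.0015,.0013,0\]/[-.0025,.0013,0]/' plan.py; python3 -c "
from st import *
st(HD)
chain([(*lev(.155,-.3),3)],step=.02)"
```

```text
t 10.275 rel mm [126.5   1.3  43.3] rot [ 0.09 17.19 -0.1 ] F [-0.2  0.1 -0.3] gap 30.4
1
[{"twist": [-0.1, 0, 0.1], "delta_pos": [-0.04, -0.13, -0.13], "hand": 3}]
```

Emit:
jog_arm([
  {"twist":[0,0,0],"delta_pos":[0,-0.15,-0.1],"hand":2.4},
  {"twist":[0,0,0],"delta_pos":[0,0,0],"hand":1.9},
  {"twist":[0,0,0],"delta_pos":[0,0,0],"hand":1.6},
  {"twist":[0,0,0],"delta_pos":[0,0,0],"hand":1.3},
  {"twist":[0,0,0],"delta_pos":[0,0,0],"hand":1.2},
])

```text
clock: 10.9
position: [0.6082, -0.3166, 0.0509]
tcp_rot: [[-0.915, 0.289, -0.282], [0.276, 0.957, 0.084], [0.294, -0.002, -0.956]]
ft_force: [0.7, -0.1, -0.7]
finger_gap: 0.0132
```

```bash
cat > arc.py <<'E'
from st import *
import sys
st(HD)
s=observe(); p=np.array(s["position"]); R=np.array(s["tcp_rot"])
piv=HD["p"]+HD["R"]@np.array([.04,0,.042])
v=HD["R"].T@(p-piv); print("v",v)
tot,n=float(sys.argv[1]),int(sys.argv[2])
r=R.T@(piv-p) # pivot in tool
d=tot/n; M=Ro.from_matrix(R.T@Ro.from_rotvec(-HD["R"][:,1]*d).as_matrix()@R)
print("row twist",M.as_rotvec(degrees=True).round(2),"dp cm",((np.eye(3)-M.as_matrix())@r*100).round(3))
E
python3 arc.py 0.55 10
```

```text
t 10.9 rel mm [127.5  -0.5  44.9] rot [ 0.11 17.11 -0.1 ] F [ 0.7 -0.1 -0.7] gap 13.2
v [ 0.08746418 -0.00049125  0.00294876]
row twist [ 0.   -3.15  0.01] dp cm [ 0.169 -0.001 -0.45 ]
```

Emit:
jog_arm([
  {"twist":[0,-3.15,0],"delta_pos":[0.17,0,-0.45],"hand":1.2},
  {"twist":[0,-3.15,0],"delta_pos":[0.17,0,-0.45],"hand":1.2},
  {"twist":[0,-3.15,0],"delta_pos":[0.17,0,-0.45],"hand":1.2},
  {"twist":[0,-3.15,0],"delta_pos":[0.17,0,-0.45],"hand":1.2},
])

```text
clock: 11.4
position: [0.6058, -0.3158, 0.07]
tcp_rot: [[-0.955, 0.288, -0.071], [0.288, 0.958, 0.02], [0.074, -0.002, -0.997]]
ft_force: [-0.6, -0.6, 0.0]
finger_gap: 0.0134
```

```bash
python3 arc.py 0.4 8
```

```text
t 11.4 rel mm [124.9  -0.5  64. ] rot [ 0.11  4.24 -0.14] F [-0.6 -0.6  0. ] gap 13.4
v [ 0.08493749 -0.00047123  0.02203094]
row twist [ 0.01 -2.86  0.01] dp cm [ 0.152 -0.    -0.412]
```

Emit:
jog_arm([
  {"twist":[0,-2.8,0],"delta_pos":[0.15,0,-0.41],"hand":1.2},
  {"twist":[0,-2.8,0],"delta_pos":[0.15,0,-0.41],"hand":1.2},
  {"twist":[0,-2.8,0],"delta_pos":[0.15,0,-0.41],"hand":1.2},
  {"twist":[0,-2.8,0],"delta_pos":[0.15,0,-0.41],"hand":1.2},
  {"twist":[0,-2.8,0],"delta_pos":[0.15,0,-0.41],"hand":1.2},
  {"twist":[0,-2.8,0],"delta_pos":[0.15,0,-0.41],"hand":1.2},
  {"twist":[0,0,0],"delta_pos":[0,0,0],"hand":1.2},
])

```text
clock: 12.28
position: [0.5944, -0.3122, 0.0953]
tcp_rot: [[-0.933, 0.289, 0.216], [0.281, 0.957, -0.068], [-0.227, -0.002, -0.974]]
ft_force: [0.1, 0.6, -1.8]
finger_gap: 0.0132
```

```bash
python3 arc.py 0.09 2
```

```text
t 12.275 rel mm [113.   -0.4  89.3] rot [  0.12 -13.1   -0.11] F [ 0.1  0.6 -1.8] gap 13.2
v [ 0.07297059 -0.0003952   0.04730165]
row twist [ 0.01 -2.58  0.  ] dp cm [ 0.141 -0.    -0.365]
```

Emit:
jog_arm([
  {"twist":[0,-2.6,0],"delta_pos":[0.14,0,-0.36],"hand":1.2},
  {"twist":[0,0,0],"delta_pos":[0,0,0],"hand":1.2},
  {"twist":[0,0,0],"delta_pos":[0,0,0],"hand":2.5},
  {"twist":[0,0,0],"delta_pos":[0,0,0],"hand":4},
  {"twist":[0,0,0],"delta_pos":[0,0,0],"hand":5},
  {"twist":[0,0,0],"delta_pos":[0,0,-4],"hand":6},
  {"twist":[0,0,0],"delta_pos":[0,0,-5],"hand":8.5},
  {"twist":[0,0,0],"delta_pos":[0,0,-4],"hand":8.5},
  {"twist":[0,0,0],"delta_pos":[0,0,0],"hand":8.5},
])

```text
clock: 13.4
position: [0.5602, -0.3019, 0.2263]
tcp_rot: [[-0.923, 0.288, 0.254], [0.277, 0.958, -0.078], [-0.266, -0.002, -0.964]]
ft_force: [-0.1, 0.0, 0.4]
finger_gap: 0.0848
```

```bash
python3 -c "
from st import *
st(HD)
chain([(*tool(HD,[.0,0,.215]),8.5)],step=.03)"
```

```text
t 13.4 rel mm [ 77.2  -0.5 220.3] rot [  0.09 -15.42  -0.17] F [-0.1  0.   0.4] gap 84.8
3
[{"twist": [0, 5.1, 0.1], "delta_pos": [2.53, 0.02, -0.51], "hand": 8.5}, {"twist": [0, 5.2, 0.0], "delta_pos": [2.56, 0.02, -0.29], "hand": 8.5}, {"twist": [-0.1, 5.1, 0.1], "delta_pos": [2.58, 0.02, -0.06], "hand": 8.5}]
```

Emit:
jog_arm([
  {"twist":[0,5.1,0],"delta_pos":[2.5,0,-0.5],"hand":8.5},
  {"twist":[0,5.2,0],"delta_pos":[2.55,0,-0.3],"hand":8.5},
  {"twist":[0,5.1,0],"delta_pos":[2.6,0,-0.1],"hand":8.5},
  {"twist":[0,0,0],"delta_pos":[0,0,0],"hand":8.5},
  {"twist":[0,0,0],"delta_pos":[0,0,0],"hand":8.5},
])

```text
clock: 14.02
position: [0.4841, -0.2783, 0.2178]
tcp_rot: [[-0.958, 0.288, -0.011], [0.288, 0.958, 0.003], [0.011, 0.0, -1.0]]
ft_force: [-0.1, -0.8, -0.2]
finger_gap: 0.0848
```

```bash
python3 -c "
from hd import *
meas('w5')
L=(wpts(np.load('w5.npy'),np.load('w5_cm.npy',allow_pickle=True).item())[0]-HD['p'])@HD['R']*1000
for z0,z1 in((104,112),(85,104)):
  t=L[(L[:,2]>z0)&(L[:,2]<z1)&(abs(L[:,0])<30)&(abs(L[:,1])<30)]; print(np.percentile(t,[0.5,5,50,95,99.5],axis=0).round(1).tolist())
for x in range(60,150,10):
    g=L[(abs(L[:,0]-x)<5)&(abs(L[:,1])<16)&(L[:,2]>30)&(L[:,2]<150)]; print(x,len(g),np.median(g,0).round(1) if len(g) else '')
"
```

```text
t 14.025 rel mm [ -2.4   0.  211.8] rot [-0.    0.65 -0.16] F [-0.1 -0.8 -0.2] gap 84.8
block top z 108.3918885521002 2194
[-0.4 -0.6] [40.2 36.1] 0.8
cradle rim/flange
[16.7  0.8] [107.8  77.7] 0.4
lever c [104.9   0.3 114.3] dir [0.746 0.006 0.666] ends [85.9  0.2 97.3] [123.3   0.5 130.8] ang 0.729 842
tray cap 1308 [ 0.492 -0.027  0.059] 0.06482719455321662
[[-20.2, -18.3, 104.5], [-19.0, -16.1, 106.8], [-1.9, -0.1, 108.4], [17.2, 15.6, 109.5], [19.4, 17.3, 110.2]]
[[-29.6, -17.5, 85.0], [-27.7, -15.2, 85.2], [-20.2, -0.3, 93.4], [1.0, 14.4, 103.6], [1.2, 16.7, 103.9]]
60 122 [60.  -0.  69.3]
70 122 [70.3  0.  80. ]
80 167 [81.   0.1 92. ]
90 206 [ 90.2   0.2 101. ]
100 218 [100.1   0.2 110.1]
110 215 [110.1   0.3 119. ]
120 200 [119.5   0.3 127.7]
130 3 [125.7   1.2 129.5]
140 0
```

View pics/w5.png

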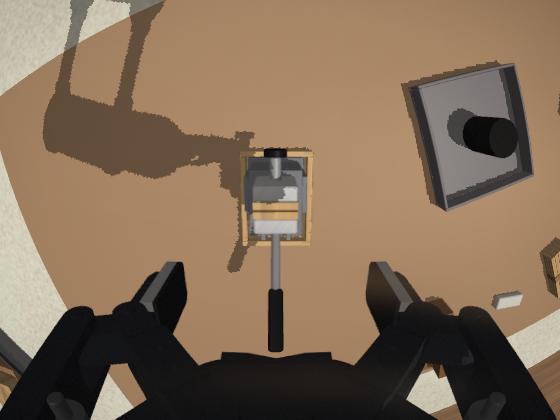

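The lever is up at about 0.73 rad: in the view the grip is at (276,320) and the head at (276,200), still in its cradle. Now to grip the block.

```bash
sed -i 's/^def lev/HD["p"]=HD["p"]+HD["R"]@np.array([-.0004,-.0004,0]); HD["R"]=frame(-16.5,0)\ndef lev/' plan.py; python3 -c "
from st import *
st(HD)
chain([(*tool(HD,[0,0,.13]),8.5),(*tool(HD,[0,0,.085]),8.5)],step=.03)"
```

```text
t 14.075 rel mm [ -2.2   0.5 211.8] rot [-0.01  0.67  0.25] F [-0.1  0.3  0.3] gap 85.0
5
[{"twist": [0.0, -0.2, -0.1], "delta_pos": [-0.11, -0.02, 2.73], "hand": 8.5}, {"twist": [0.0, -0.2, -0.1], "delta_pos": [-0.09, -0.01, 2.73], "hand": 8.5}, {"twist": [0.0, -0.3, -0.0], "delta_pos": [-0.09, -0.02, 2.72], "hand": 8.5}, {"twist": [0.0, 0.0, -0.0], "delta_pos": [0.0, 0.0, 2.25], "hand": 8.5}, {"twist": [0.0, 0.0, -0.0], "delta_pos": [0.01, 0.0, 2.25], "hand": 8.5}]
```

Emit:
jog_arm([
  {"twist":[0,-0.2,-0.1],"delta_pos":[-0.1,0,2.7],"hand":8.5},
  {"twist":[0,-0.2,-0.1],"delta_pos":[-0.1,0,2.7],"hand":8.5},
  {"twist":[0,-0.3,0],"delta_pos":[-0.1,0,2.7],"hand":8.5},
  {"twist":[0,0,0],"delta_pos":[0,0,2.2],"hand":8.5},
  {"twist":[0,0,0],"delta_pos":[0,0,1.5],"hand":8.5},
  {"twist":[0,0,0],"delta_pos":[0,0,0],"hand":8.5},
  {"twist":[0,0,0],"delta_pos":[0,0,0],"hand":8.5},
])

```text
clock: 14.95
position: [0.4896, -0.2804, 0.097]
tcp_rot: [[-0.958, 0.286, 0.01], [0.285, 0.958, -0.004], [-0.011, -0.001, -1.0]]
ft_force: [-1.2, -0.4, 0.2]
finger_gap: 0.0847
```

```bash
python3 -c "
from st import *
st(HD)
chain([(*tool(HD,[0,0,.070]),8.5)],step=.03)"
```

```text
t 14.95 rel mm [ 3.8 -0.  91. ] rot [ 0.05 -0.61  0.09] F [-1.2 -0.4  0.2] gap 84.7
1
[{"twist": [-0.1, 0.6, -0.1], "delta_pos": [0.41, 0.01, 2.1], "hand": 8.5}]
```

Emit:
jog_arm([
  {"twist":[0,0.4,-0.1],"delta_pos":[0.25,0,1.0],"hand":8.5},
  {"twist":[0,0.3,0],"delta_pos":[0.2,0,1.0],"hand":7},
  {"twist":[0,0,0],"delta_pos":[0,0,0],"hand":6},
  {"twist":[0,0,0],"delta_pos":[0,0,0],"hand":5},
])

```text
clock: 15.45
position: [0.486, -0.2797, 0.0771]
tcp_rot: [[-0.959, 0.284, 0.0], [0.284, 0.959, -0.002], [-0.001, -0.002, -1.0]]
ft_force: [0.0, 0.1, -0.3]
finger_gap: 0.05
```

```bash
python3 -c "
from st import *
st(HD)
chain([(*tool(HD,[0,0,.070]),5)],step=.03)"
```

```text
t 15.45 rel mm [ 0.2 -0.4 71.1] rot [ 0.11 -0.04 -0.01] F [ 0.   0.1 -0.3] gap 50.0
1
[{"twist": [-0.1, 0.0, 0.0], "delta_pos": [0.02, 0.04, 0.11], "hand": 5}]
```

Aligned. Close and lift.

Emit:
jog_arm([
  {"twist":[0,0,0],"delta_pos":[0,0.05,0.1],"hand":4.2},
  {"twist":[0,0,0],"delta_pos":[0,0,0],"hand":3.8},
  {"twist":[0,0,0],"delta_pos":[0,0,0],"hand":3.0},
  {"twist":[0,0,0],"delta_pos":[0,0,0],"hand":3.0},
  {"twist":[0,0,0],"delta_pos":[0,0,0],"hand":3.0},
  {"twist":[0,0,0],"delta_pos":[0,0,0],"hand":3.0},
])

```text
clock: 16.2
position: [0.4864, -0.2797, 0.0766]
tcp_rot: [[-0.959, 0.284, 0.001], [0.284, 0.959, -0.003], [-0.002, -0.003, -1.0]]
ft_force: [-0.5, -0.7, -0.9]
finger_gap: 0.0356
```

```bash
python3 -c "
from hd import *
st(HD)
meas('w6')
"
```

```text
t 16.2 rel mm [ 0.6 -0.2 70.6] rot [ 0.15 -0.1  -0.02] F [-0.5 -0.7 -0.9] gap 35.6
t 16.2 rel mm [ 0.6 -0.2 70.6] rot [ 0.15 -0.1  -0.02] F [-0.5 -0.7 -0.9] gap 35.6
block top z 108.553146000668 9266
[0.3 0.4] [68.9 41.2] 90.0
cradle rim/flange
[-5.3  1.3] [78.4 63.9] 89.8hd.py:7: RuntimeWarning: Mean of empty slice.
  g=L[(L[:,0]>85)&(L[:,0]<185)&(abs(L[:,1])<35)&(L[:,2]>15)]; c=g.mean(0); v=np.linalg.svd(g-c,full_matrices=False)[2][0]; v*=np.sign(v[0]); e=np.percentile((g-c)@v,[2,98])
  ret = um.true_divide(
Traceback (most recent call last):
  File "hd.py", line 7, in meas
    g=L[(L[:,0]>85)&(L[:,0]<185)&(abs(L[:,1])<35)&(L[:,2]>15)]; c=g.mean(0); v=np.linalg.svd(g-c,full_matrices=False)[2][0]; v*=np.sign(v[0]); e=np.percentile((g-c)@v,[2,98])
                                                                               ~~~~~~~~~~~~~~~~~~~~~~~~~~~~~~~~~~~~~~~~~^^^
IndexError: index 0 is out of bounds for axis 0 with size 0
```

```bash
python3 -c "
from st import *
L=(wpts(np.load('w6.npy'),np.load('w6_cm.npy',allow_pickle=True).item())[0]-HD['p'])@HD['R']*1000
t=L[(L[:,2]>103)&(L[:,2]<112)&(abs(L[:,0])<40)&(abs(L[:,1])<13)]; print(len(t),np.percentile(t[:,0],[.2,1,50,99,99.8]).round(1),np.median(t[:,2]))
h,e=np.histogram(t[:,0],bins=np.arange(-40,41,2)); print(dict(zip(e[:-1].astype(int).tolist(),h.tolist())))
T1=tool(HD,[0,0,.21]); T2=tool(PL,[0,0,.185])
chain([(*T1,3)],step=.036)
s=T1; r,p,R=rows(*T1,*T2,3,step=.045,deg=9); print(len(r)); print(json.dumps(r))
"
```

```text
5913 [-19.7 -19.5  -3.8  19.5  20.4] 108.53905924854249
{-40: 0, -38: 0, -36: 0, -34: 0, -32: 0, -30: 0, -28: 0, -26: 0, -24: 0, -22: 1, -20: 647, -18: 386, -16: 327, -14: 325, -12: 331, -10: 287, -8: 303, -6: 325, -4: 284, -2: 251, 0: 238, 2: 336, 4: 257, 6: 235, 8: 261, 10: 256, 12: 232, 14: 234, 16: 224, 18: 142, 20: 31, 22: 0, 24: 0, 26: 0, 28: 0, 30: 0, 32: 0, 34: 0, 36: 0, 38: 0}
4
[{"twist": [0, 0.0, 0.0], "delta_pos": [0.01, 0, -3.49], "hand": 3}, {"twist": [0, 0.0, 0.0], "delta_pos": [0.01, 0, -3.48], "hand": 3}, {"twist": [-0.1, 0.1, 0.0], "delta_pos": [0.01, -0.01, -3.49], "hand": 3}, {"twist": [0, 0.0, 0.0], "delta_pos": [0.02, 0.01, -3.48], "hand": 3}]
13
[{"twist": [-0.1, -2.3, -0.5], "delta_pos": [1.99, 3.68, -0.23], "hand": 3}, {"twist": [-0.1, -2.3, -0.5], "delta_pos": [1.95, 3.7, -0.3], "hand": 3}, {"twist": [-0.2, -2.3, -0.5], "delta_pos": [1.91, 3.72, -0.37], "hand": 3}, {"twist": [-0.2, -2.3, -0.6], "delta_pos": [1.86, 3.74, -0.43], "hand": 3}, {"twist": [-0.1, -2.3, -0.5], "delta_pos": [1.8, 3.76, -0.49], "hand": 3}, {"twist": [-0.2, -2.3, -0.6], "delta_pos": [1.74, 3.77, -0.56], "hand": 3}, {"twist": [-0.1, -2.3, -0.5], "delta_pos": [1.68, 3.79, -0.61], "hand": 3}, {"twist": [-0.2, -2.3, -0.6], "delta_pos": [1.62, 3.81, -0.67], "hand": 3}, {"twist": [-0.1, -2.3, -0.5], "delta_pos": [1.56, 3.83, -0.73], "hand": 3}, {"twist": [-0.2, -2.3, -0.6], "delta_pos": [1.49, 3.85, -0.78], "hand": 3}, {"twist": [-0.1, -2.3, -0.5], "delta_pos": [1.42, 3.86, -0.82], "hand": 3}, {"twist": [-0.2, -2.3, -0.6], "delta_pos": [1.35, 3.88, -0.88], "hand": 3}, {"twist": [-0.1, -2.4, -0.5], "delta_pos": [1.28, 3.89, -0.91], "hand": 3}]
```

Emit:
jog_arm([
  {"twist":[0,0,0],"delta_pos":[0,0,-2],"hand":3},
  {"twist":[0,0,0],"delta_pos":[0,0,-3.5],"hand":3},
  {"twist":[0,0,0],"delta_pos":[0,0,-3.5],"hand":3},
  {"twist":[0,0,0],"delta_pos":[0,0,-3.5],"hand":3},
  {"twist":[0,0,0],"delta_pos":[0,0,-2.5],"hand":3},
  {"twist":[0,-1,-0.2],"delta_pos":[1.0,2.0,-0.2],"hand":3},
])

```text
clock: 17.0
position: [0.4785, -0.254, 0.2227]
tcp_rot: [[-0.959, 0.282, 0.002], [0.282, 0.959, 0.005], [-0.0, 0.006, -1.0]]
ft_force: [0.3, 1.8, -7.5]
finger_gap: 0.0355
```

Emit:
jog_arm([
  {"twist":[-0.1,-2.3,-0.5],"delta_pos":[2.0,3.7,-0.3],"hand":3},
  {"twist":[-0.2,-2.3,-0.5],"delta_pos":[1.9,3.7,-0.4],"hand":3},
  {"twist":[-0.2,-2.3,-0.6],"delta_pos":[1.85,3.75,-0.45],"hand":3},
  {"twist":[-0.1,-2.3,-0.5],"delta_pos":[1.8,3.75,-0.5],"hand":3},
  {"twist":[-0.2,-2.3,-0.6],"delta_pos":[1.75,3.75,-0.55],"hand":3},
  {"twist":[-0.1,-2.3,-0.5],"delta_pos":[1.7,3.8,-0.6],"hand":3},
  {"twist":[-0.2,-2.3,-0.6],"delta_pos":[1.6,3.8,-0.65],"hand":3},
  {"twist":[-0.1,-2.3,-0.5],"delta_pos":[1.55,3.8,-0.7],"hand":3},
])

```text
clock: 18.0
position: [0.3948, 0.0854, 0.2355]
tcp_rot: [[-0.935, 0.213, 0.285], [0.21, 0.977, -0.042], [-0.287, 0.021, -0.958]]
ft_force: [0.4, 0.1, -6.5]
finger_gap: 0.0356
```

```bash
python3 -c "
from st import *
st(PL)
chain([(*tool(PL,[0.0006,0,.185]),3)],step=.04,deg=9)"
```

```text
t 18.0 rel mm [  36.9 -162.4  152.2] rot [ 0.08 13.26  3.23] F [ 0.4  0.1 -6.5] gap 35.6
5
[{"twist": [0, -2.7, -0.6], "delta_pos": [1.04, 3.2, -0.46], "hand": 3}, {"twist": [0, -2.6, -0.7], "delta_pos": [0.98, 3.21, -0.5], "hand": 3}, {"twist": [0, -2.7, -0.6], "delta_pos": [0.92, 3.22, -0.55], "hand": 3}, {"twist": [0, -2.6, -0.7], "delta_pos": [0.86, 3.23, -0.59], "hand": 3}, {"twist": [-0.1, -2.7, -0.6], "delta_pos": [0.79, 3.23, -0.62], "hand": 3}]
```

Emit:
jog_arm([
  {"twist":[0,-2.7,-0.6],"delta_pos":[1.05,3.2,-0.5],"hand":3},
  {"twist":[0,-2.6,-0.7],"delta_pos":[1.0,3.2,-0.5],"hand":3},
  {"twist":[0,-2.7,-0.6],"delta_pos":[0.9,3.2,-0.55],"hand":3},
  {"twist":[0,-2.6,-0.7],"delta_pos":[0.85,2.6,-0.6],"hand":3},
  {"twist":[0,-2.7,-0.6],"delta_pos":[0.6,1.5,-0.5],"hand":3},
  {"twist":[0,0,0],"delta_pos":[0,0,0],"hand":3},
  {"twist":[0,0,0],"delta_pos":[0,0,0],"hand":3},
])

```text
clock: 18.88
position: [0.3523, 0.2306, 0.2302]
tcp_rot: [[-0.87, 0.162, 0.465], [0.134, 0.987, -0.092], [-0.474, -0.018, -0.88]]
ft_force: [-0.1, -0.3, -6.6]
finger_gap: 0.0355
```

```bash
python3 - <<'E'
from st import *
st(PL)
chain([(*tool(PL,[0.0006,0,.16]),3)],step=.03,deg=9)
# ball check from scene & top & wrist
for n in ("scene","top","wrist"):
    if n=="wrist": _,d,cm=wshot("w7"); P=wpts(d,cm)[0]
    else:
        pic,d=camera(n); cv2.imwrite(f"pics/{n}7.png",pic[:,:,::-1]); P=pts(n,d)[0]
    L=(P-PL["p"])@PL["R"]*1000
    B=L[(L[:,2]>26)&(L[:,2]<56)&(np.hypot(L[:,0],L[:,1])<25)]
    if len(B)>20:
        from scipy.optimize import least_squares
        f=least_squares(lambda x:np.linalg.norm(B-x,axis=1)-16,[0,0,36],loss="soft_l1",f_scale=1); print(n,"ball",f.x.round(1),len(B),np.median(abs(f.fun)).round(2))
    A=L[(abs(L[:,2])<6)&(L[:,0]>-50)&(L[:,0]<90)&(abs(L[:,1])<50)]
    if len(A)>50: print(n,"plate",cv2.minAreaRect(A[:,:2].astype(np.float32)),np.median(A[:,2]))
E
```

```text
t 18.875 rel mm [-22.4 -26.  180.3] rot [ 0.9   1.69 -0.48] F [-0.1 -0.3 -6.6] gap 35.5
2
[{"twist": [-0.4, -0.8, 0.2], "delta_pos": [-1.19, 1.31, 0.96], "hand": 3}, {"twist": [-0.5, -0.9, 0.3], "delta_pos": [-1.18, 1.3, 0.98], "hand": 3}]
scene ball [ 0.3 -3.  33.8] 118 0.65
scene plate ((23.27886962890625, -4.001457214355469), (73.98909759521484, 109.22608184814453), 89.99500274658203) -1.9548587040616914
top ball [ 1.7 -1.7 34.7] 94 0.68
top plate ((26.105087280273438, -2.046539306640625), (105.78641510009766, 74.49137878417969), 0.6169249415397644) -1.563129686565134
wrist plate ((4.066276550292969, 31.10308074951172), (101.31194305419922, 37.437660217285156), 22.925695419311523) -0.06596187068930595
```

Emit:
jog_arm([
  {"twist":[-0.4,-0.8,0.2],"delta_pos":[-1.2,1.3,0.6],"hand":3},
  {"twist":[-0.5,-0.9,0.3],"delta_pos":[-1.0,1.2,0.6],"hand":3},
  {"twist":[0,0,0],"delta_pos":[0,0,0],"hand":3},
  {"twist":[0,0,0],"delta_pos":[0,0,0],"hand":3},
])

```text
clock: 19.52
position: [0.386, 0.2514, 0.2313]
tcp_rot: [[-0.851, 0.168, 0.497], [0.147, 0.986, -0.081], [-0.504, 0.004, -0.864]]
ft_force: [-0.5, -0.2, -6.6]
finger_gap: 0.0354
```

```bash
python3 - <<'E'
from st import *
st(PL)
chain([(*tool(PL,[0.0008,-.0004,.15]),3)],step=.02,deg=9)
E
```

```text
t 19.525 rel mm [ 4.000e+00 -1.000e-01  1.662e+02] rot [-0.02 -0.26  0.41] F [-0.5 -0.2 -6.6] gap 35.4
1
[{"twist": [0.0, 0.3, -0.4], "delta_pos": [0.33, -0.03, 1.62], "hand": 3}]
```

Emit:
jog_arm([
  {"twist":[0,0.2,-0.3],"delta_pos":[0.2,0,1.2],"hand":3},
  {"twist":[0,0.1,-0.1],"delta_pos":[0.1,0,1.2],"hand":3},
  {"twist":[0,0,0],"delta_pos":[0,0,0],"hand":3},
  {"twist":[0,0,0],"delta_pos":[0,0,0],"hand":3},
])

```text
clock: 20.02
position: [0.3952, 0.2489, 0.2065]
tcp_rot: [[-0.856, 0.161, 0.491], [0.139, 0.987, -0.082], [-0.498, -0.002, -0.867]]
ft_force: [-0.0, -0.6, -6.5]
finger_gap: 0.0351
```

```bash
python3 - <<'E'
from st import *
st(PL)
chain([(*tool(PL,[0.0008,-.0004,.132]),3)],step=.02,deg=9)
pic,d=camera("scene"); a=cv2.resize(pic[100:220,270:410,::-1],None,fx=4,fy=4,interpolation=cv2.INTER_CUBIC)
cv2.imwrite("pics/s8.png",a)
E
```

```text
t 20.025 rel mm [-1.000e-01 -1.000e+00  1.401e+02] rot [ 0.08  0.15 -0.06] F [-0.  -0.6 -6.5] gap 35.1
1
[{"twist": [-0.1, -0.1, 0.1], "delta_pos": [-0.1, 0.06, 0.81], "hand": 3}]
```

View pics/s8.png

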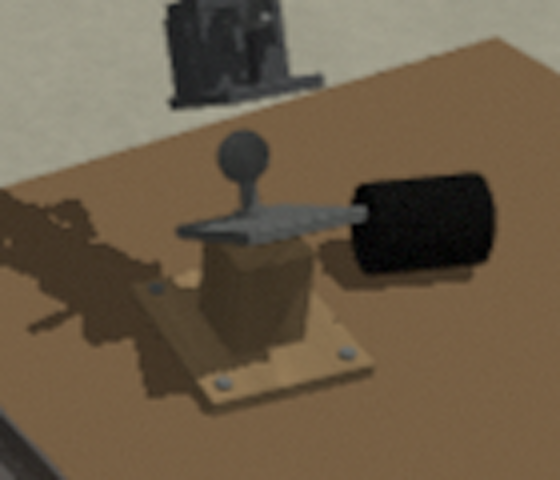

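The ball at (243,157) is bare, and the head hangs square above it at (235,60). Descending along the axis.

Emit:
jog_arm([
  {"twist":[-0.1,-0.1,0],"delta_pos":[-0.1,0.05,0.8],"hand":3},
  {"twist":[0,0,0],"delta_pos":[0,0,0.6],"hand":3},
  {"twist":[0,0,0],"delta_pos":[0,0,0],"hand":3},
  {"twist":[0,0,0],"delta_pos":[0,0,0],"hand":3},
])

```text
clock: 20.58
position: [0.4037, 0.2483, 0.1946]
tcp_rot: [[-0.855, 0.16, 0.494], [0.139, 0.987, -0.08], [-0.5, 0.001, -0.866]]
ft_force: [-0.8, -1.0, -7.4]
finger_gap: 0.0355
```

```bash
python3 - <<'E'
from st import *
st(PL)
chain([(*tool(PL,[0.0008,-.0004,.112]),3)],step=.01,deg=9)
E
```

```text
t 20.575 rel mm [  1.3  -0.2 125.5] rot [-0.07 -0.01 -0.06] F [-0.8 -1.  -7.4] gap 35.5
2
[{"twist": [0.0, 0.0, 0.0], "delta_pos": [0.02, -0.01, 0.67], "hand": 3}, {"twist": [0.1, 0.0, 0.1], "delta_pos": [0.03, -0.01, 0.68], "hand": 3}]
```

Emit:
jog_arm([
  {"twist":[0,0,0],"delta_pos":[0.03,0,0.5],"hand":3},
  {"twist":[0,0,0],"delta_pos":[0.03,0,0.5],"hand":3},
  {"twist":[0,0,0],"delta_pos":[0,0,0.3],"hand":3},
  {"twist":[0,0,0],"delta_pos":[0,0,0],"hand":3},
])

```text
clock: 21.08
position: [0.4101, 0.2474, 0.1824]
tcp_rot: [[-0.855, 0.16, 0.494], [0.139, 0.987, -0.079], [-0.5, 0.001, -0.866]]
ft_force: [0.3, -0.9, -7.7]
finger_gap: 0.0354
```

```bash
python3 - <<'E'
from st import *
st(PL); s=observe(); print((PL["R"].T@np.array(s["ft_force"])).round(1))
chain([(*tool(PL,[0.0008,-.0004,.095]),3)],step=.01,deg=9)
E
```

```text
t 21.075 rel mm [ 7.000e-01 -1.000e-01  1.117e+02] rot [-0.09 -0.02 -0.06] F [ 0.3 -0.9 -7.7] gap 35.4
[-3.5 -0.8 -6.9]
2
[{"twist": [0.0, 0.0, 0.0], "delta_pos": [0, -0.02, 0.83], "hand": 3}, {"twist": [0.1, 0.0, 0.1], "delta_pos": [-0.01, -0.01, 0.84], "hand": 3}]
```

Emit:
jog_arm([
  {"twist":[0,0,0],"delta_pos":[0,0,0.6],"hand":3},
  {"twist":[0,0,0],"delta_pos":[0,0,0.6],"hand":3},
  {"twist":[0,0,0],"delta_pos":[0,0,0.4],"hand":3},
  {"twist":[0,0,0],"delta_pos":[0,0,0],"hand":3},
])

```text
clock: 21.58
position: [0.4187, 0.2461, 0.1675]
tcp_rot: [[-0.855, 0.16, 0.494], [0.139, 0.987, -0.079], [-0.5, 0.001, -0.866]]
ft_force: [-0.0, -0.1, -7.9]
finger_gap: 0.0354
```

```bash
python3 - <<'E'
from st import *
st(PL); s=observe(); print((PL["R"].T@np.array(s["ft_force"])).round(1))
chain([(*tool(PL,[0.0008,-.0004,.075]),3)],step=.01,deg=9)
E
```

```text
t 21.575 rel mm [ 0.9  0.  94.5] rot [-0.09 -0.03 -0.07] F [-0.  -0.1 -7.9] gap 35.4
[-4.  -0.1 -6.9]
2
[{"twist": [0.0, 0.0, 0.0], "delta_pos": [0.0, -0.02, 0.97], "hand": 3}, {"twist": [0.1, 0.0, 0.1], "delta_pos": [0.01, -0.02, 0.98], "hand": 3}]
```

Ball is inside the socket with no side force; continuing.

Emit:
jog_arm([
  {"twist":[0,0,0],"delta_pos":[0,0,0.6],"hand":3},
  {"twist":[0,0,0],"delta_pos":[0,-0.02,0.6],"hand":3},
  {"twist":[0,0,0],"delta_pos":[0,0,0.5],"hand":3},
  {"twist":[0,0,0],"delta_pos":[0,0,0.2],"hand":3},
  {"twist":[0,0,0],"delta_pos":[0,0,0],"hand":3},
])

```text
clock: 22.2
position: [0.429, 0.2444, 0.15]
tcp_rot: [[-0.854, 0.159, 0.494], [0.138, 0.987, -0.079], [-0.501, 0.001, -0.866]]
ft_force: [-0.4, -0.0, -6.4]
finger_gap: 0.0354
```

```bash
python3 - <<'E'
from st import *
st(PL); s=observe(); print((PL["R"].T@np.array(s["ft_force"])).round(1))
chain([(*tool(PL,[0.0008,-.0004,.070]),3)],step=.01,deg=9)
E
```

```text
t 22.2 rel mm [ 1.1  0.  74. ] rot [-0.11 -0.05 -0.08] F [-0.4 -0.  -6.4] gap 35.4
[-3.5 -0.1 -5.3]
1
[{"twist": [0.1, 0.0, 0.1], "delta_pos": [0.03, -0.04, 0.4], "hand": 3}]
```

Emit:
jog_arm([
  {"twist":[0,0,0],"delta_pos":[0,0,0.25],"hand":3},
  {"twist":[0,0,0],"delta_pos":[0,0,0.15],"hand":3},
  {"twist":[0,0,0],"delta_pos":[0,0,0],"hand":3},
])

```text
clock: 22.58
position: [0.4309, 0.2443, 0.1475]
tcp_rot: [[-0.854, 0.16, 0.495], [0.14, 0.987, -0.078], [-0.501, 0.002, -0.865]]
ft_force: [-2.2, -0.0, -5.5]
finger_gap: 0.0357
```

```bash
python3 - <<'E'
from st import *
st(PL); s=observe(); print((PL["R"].T@np.array(s["ft_force"])).round(1))
E
```

```text
t 22.575 rel mm [ 1.5  0.2 71. ] rot [-0.15 -0.1  -0.01] F [-2.2 -0.  -5.5] gap 35.7
[-4.6 -0.4 -3.7]
```

Emit:
jog_arm([
  {"twist":[0,0,0],"delta_pos":[0.03,0,0.15],"hand":3},
  {"twist":[0,0,0],"delta_pos":[0,0,0.15],"hand":3},
  {"twist":[0,0,0],"delta_pos":[0,0,0],"hand":3},
])

```text
clock: 22.95
position: [0.4307, 0.2442, 0.1476]
tcp_rot: [[-0.853, 0.161, 0.497], [0.141, 0.987, -0.077], [-0.503, 0.004, -0.864]]
ft_force: [-0.5, 0.1, -7.3]
finger_gap: 0.0354
```

```bash
python3 - <<'E'
from st import *
st(PL); s=observe(); print((PL["R"].T@np.array(s["ft_force"])).round(1))
E
```

```text
t 22.95 rel mm [ 1.4  0.1 71.1] rot [-0.23 -0.2   0.11] F [-0.5  0.1 -7.3] gap 35.4
[-4.   0.  -6.1]
```

Emit:
jog_arm([
  {"twist":[0.1,0.1,0],"delta_pos":[0.03,0,0.3],"hand":3},
  {"twist":[0,0,0],"delta_pos":[0,0,0.3],"hand":3},
])

```text
clock: 23.2
position: [0.4315, 0.2443, 0.1472]
tcp_rot: [[-0.851, 0.163, 0.499], [0.145, 0.987, -0.077], [-0.505, 0.007, -0.863]]
ft_force: [-35.5, 3.7, 34.5]
finger_gap: 0.0355
```

```bash
python3 - <<'E'
from st import *
st(PL); s=observe(); print((PL["R"].T@np.array(s["ft_force"])).round(1))
E
```

```text
t 23.2 rel mm [ 1.9  0.3 70.4] rot [-0.28 -0.3   0.29] F [-35.5   3.7  34.5] gap 35.5
[-13.6  -2.1  47.8]
```

Firm contact at the seated height. Relax, release and back off.

Emit:
jog_arm([
  {"twist":[0,0,0],"delta_pos":[0,0,-0.02],"hand":3},
  {"twist":[0,0,0],"delta_pos":[0,0,0],"hand":4},
  {"twist":[0,0,0],"delta_pos":[0,0,0],"hand":6},
  {"twist":[0,0,0],"delta_pos":[0,0,0],"hand":8},
  {"twist":[0,0,0],"delta_pos":[0,0,0],"hand":8.5},
  {"twist":[0,0,0],"delta_pos":[0,0,-2],"hand":8.5},
  {"twist":[0,0,0],"delta_pos":[0,0,-5],"hand":8.5},
  {"twist":[0,0,0],"delta_pos":[0,0,-4.5],"hand":8.5},
  {"twist":[0,0,0],"delta_pos":[0,0,0],"hand":8.5},
  {"twist":[0,0,0],"delta_pos":[0,0,0],"hand":8.5},
])

```text
clock: 24.45
position: [0.3774, 0.2558, 0.2527]
tcp_rot: [[-0.847, 0.159, 0.508], [0.143, 0.987, -0.071], [-0.513, 0.012, -0.859]]
ft_force: [0.0, 0.0, 0.3]
finger_gap: 0.0851
```

```bash
cat > seat.py <<'E'
from st import *
def seat(nm):
    st(PL); _,d,cm=wshot(nm); P,_,_=wpts(d,cm); L=(P-PL["p"])@PL["R"]*1000
    t=L[(L[:,2]>100)&(L[:,2]<116)&(abs(L[:,0])<35)&(abs(L[:,1])<35)]; c=t.mean(0); nv=np.linalg.svd(t-c,full_matrices=False)[2][2]
    print("block top",len(t),np.median(t[:,2]).round(1),[np.round(x,1) for x in cv2.minAreaRect(t[:,:2].astype(np.float32))],"n",nv.round(3))
    g=L[(L[:,0]>88)&(L[:,0]<185)&(abs(L[:,1])<20)&(L[:,2]>30)&(L[:,2]<150)]; c=g.mean(0); v=np.linalg.svd(g-c,full_matrices=False)[2][0]; v*=np.sign(v[0])
    print("lever",len(g),c.round(1),v.round(3),"ang",np.arctan2(v[2],v[0]).round(3),"x",g[:,0].min().round(),g[:,0].max().round())
E
python3 -c "
from seat import *
seat('w9')
chain([(*tool(PL,[.10,0,.175]),0)],step=.03)"
```

```text
t 24.45 rel mm [  6.8   2.8 189.4] rot [-0.68 -0.84  0.25] F [0.  0.  0.3] gap 85.1
block top 2668 108.0 [array([-1.4,  1.1]), array([40.5, 35.5]), np.float64(3.2)] n [-0.019  0.003  1.   ]
lever 893 [105.6   7.6 115.2] [0.749 0.05  0.661] ang 0.723 x 88.0 125.0
4
[{"twist": [0.2, 0.2, -0.1], "delta_pos": [-2.32, -0.07, 0.39], "hand": 0}, {"twist": [0.2, 0.2, -0.1], "delta_pos": [-2.32, -0.07, 0.38], "hand": 0}, {"twist": [0.1, 0.2, -0.0], "delta_pos": [-2.32, -0.07, 0.38], "hand": 0}, {"twist": [0.2, 0.2, -0.1], "delta_pos": [-2.33, -0.07, 0.37], "hand": 0}]
```

View pics/w9.png

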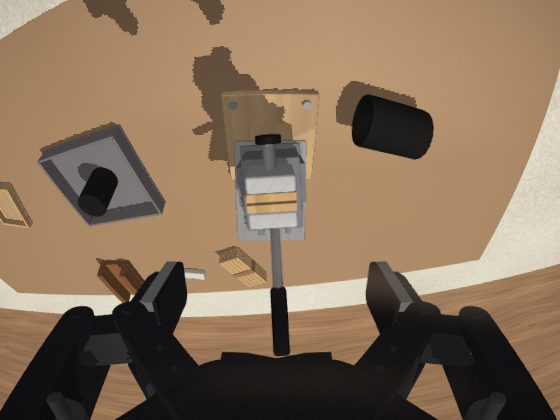

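The head is seated: block top at 108.0 mm, offset (-1.4, 1.1) mm, turned 3.2°, lever at 0.72 rad. The view shows it at (270,190) with the lever grip at (280,320). The cap is in the tray. Now to press the lever with closed fingers.

```bash
python3 -c "
from seat import *
chain([(*tool(PL,[.12,.0078,.165]),0)],step=.03)"
```

```text
4
[{"twist": [0.2, 0.2, -0.1], "delta_pos": [-2.82, 0.13, 0.65], "hand": 0}, {"twist": [0.2, 0.2, -0.1], "delta_pos": [-2.82, 0.12, 0.64], "hand": 0}, {"twist": [0.1, 0.2, -0.0], "delta_pos": [-2.82, 0.12, 0.63], "hand": 0}, {"twist": [0.2, 0.2, -0.1], "delta_pos": [-2.82, 0.13, 0.62], "hand": 0}]
```

Emit:
jog_arm([
  {"twist":[0.2,0.2,-0.1],"delta_pos":[-2.8,0.1,0.4],"hand":0},
  {"twist":[0.2,0.2,-0.1],"delta_pos":[-2.8,0.1,0.5],"hand":0},
  {"twist":[0.1,0.2,0],"delta_pos":[-2.8,0.1,0.6],"hand":0},
  {"twist":[0.2,0.2,-0.1],"delta_pos":[-2.6,0.1,0.5],"hand":0},
  {"twist":[0,0,0],"delta_pos":[0,0,0],"hand":0},
  {"twist":[0,0,0],"delta_pos":[0,0,0],"hand":0},
])

```text
clock: 25.25
position: [0.484, 0.238, 0.2805]
tcp_rot: [[-0.862, 0.165, 0.479], [0.137, 0.986, -0.093], [-0.488, -0.015, -0.873]]
ft_force: [0.2, -0.7, -0.8]
finger_gap: 0.0003
```

```bash
python3 -c "
from seat import *
st(PL)
chain([(*tool(PL,[.12,.0078,.14]),0)],step=.03)"
```

```text
t 25.25 rel mm [114.3   2.6 159.4] rot [ 0.85  0.79 -0.23] F [ 0.2 -0.7 -0.8] gap 0.3
1
[{"twist": [-0.8, -0.8, 0.2], "delta_pos": [-0.6, 0.55, 1.92], "hand": 0}]
```

Descend in slow steps onto the grip and press.

Emit:
jog_arm([
  {"twist":[-0.4,-0.4,0.1],"delta_pos":[-0.4,0.3,1.0],"hand":0},
  {"twist":[-0.4,-0.4,0.1],"delta_pos":[-0.3,0.2,1.0],"hand":0},
  {"twist":[0,0,0],"delta_pos":[0,0,0.8],"hand":0},
  {"twist":[0,0,0],"delta_pos":[0,0,0.8],"hand":0},
  {"twist":[0,0,0],"delta_pos":[0,0,0.8],"hand":0},
])

```text
clock: 25.88
position: [0.5121, 0.2387, 0.2425]
tcp_rot: [[-0.855, 0.159, 0.494], [0.137, 0.987, -0.08], [-0.5, -0.001, -0.866]]
ft_force: [-1.2, 0.0, 1.2]
finger_gap: 0.0001
```

```bash
python3 -c "
from seat import *
st(PL)
chain([(*tool(PL,[.12,.0078,.06]),0)],step=.008)"|head -c 400
```

```text
t 25.875 rel mm [119.1   7.8 112.7] rot [-0.05 -0.02 -0.16] F [-1.2  0.   1.2] gap 0.1
7
[{"twist": [0.0, 0.0, 0.0], "delta_pos": [-0.01, 0, 0.75], "hand": 0}, {"twist": [0.0, 0.0, 0.0], "delta_pos": [-0.01, 0, 0.75], "hand": 0}, {"twist": [0.0, 0.0, 0.0], "delta_pos": [-0.01, 0, 0.75], "hand": 0}, {"twist": [0.0, 0.0, 0.0], "delta_pos": [-0.01, 0, 0.76], "hand": 0}, {"twist": [0.0, 0.0, 0.1], "de
```

Emit:
jog_arm([
  {"twist":[0,0,0],"delta_pos":[0,0,0.8],"hand":0},
  {"twist":[0,0,0],"delta_pos":[0,0,0.8],"hand":0},
  {"twist":[0,0,0],"delta_pos":[0,0,0.8],"hand":0},
  {"twist":[0,0,0],"delta_pos":[0,0,0.8],"hand":0},
  {"twist":[0,0,0],"delta_pos":[0,0,0.7],"hand":0},
  {"twist":[0,0,0],"delta_pos":[0,0,0.6],"hand":0},
])

```text
clock: 26.62
position: [0.5358, 0.2348, 0.2004]
tcp_rot: [[-0.855, 0.159, 0.493], [0.137, 0.987, -0.08], [-0.5, -0.001, -0.866]]
ft_force: [-0.2, -0.7, 1.0]
finger_gap: -0.0001
```

```bash
python3 -c "
from seat import *
st(PL)"
```

```text
t 26.625 rel mm [119.    7.8  64.2] rot [-0.03  0.01 -0.16] F [-0.2 -0.7  1. ] gap -0.1
```

Emit:
jog_arm([
  {"twist":[0,0,0],"delta_pos":[0,0,0.5],"hand":0},
  {"twist":[0,0,0],"delta_pos":[0,0,0.4],"hand":0},
  {"twist":[0,0,0],"delta_pos":[0,0,0.3],"hand":0},
  {"twist":[0,0,0],"delta_pos":[0,0,0.2],"hand":0},
])

```text
clock: 27.12
position: [0.5441, 0.2337, 0.1894]
tcp_rot: [[-0.854, 0.159, 0.496], [0.137, 0.987, -0.08], [-0.502, -0.0, -0.865]]
ft_force: [-5.6, -0.6, 11.1]
finger_gap: -0.0
```

```bash
python3 -c "
from seat import *
st(PL)"
```

```text
t 27.125 rel mm [120.6   8.   50.5] rot [-0.08 -0.16 -0.14] F [-5.6 -0.6 11.1] gap -0.0
```

Emit:
jog_arm([
  {"twist":[0,0,0],"delta_pos":[0,0,0.2],"hand":0},
])

```text
clock: 27.25
position: [0.5449, 0.2336, 0.189]
tcp_rot: [[-0.853, 0.159, 0.497], [0.138, 0.987, -0.08], [-0.503, 0.001, -0.864]]
ft_force: [-7.6, -0.5, 11.4]
finger_gap: -0.0001
```

Emit:
jog_arm([
  {"twist":[0,0,0],"delta_pos":[0,0,-2],"hand":0},
  {"twist":[0,0,0],"delta_pos":[0,0,-4],"hand":0},
  {"twist":[0,0,0],"delta_pos":[0,0,-5],"hand":0},
  {"twist":[0,0,0],"delta_pos":[2.5,0,-4],"hand":4},
  {"twist":[0,0,0],"delta_pos":[4,0,0],"hand":8},
  {"twist":[0,0,0],"delta_pos":[4,0,0],"hand":8.5},
  {"twist":[0,0,0],"delta_pos":[0,0,0],"hand":8.5},
  {"twist":[0,0,0],"delta_pos":[0,0,0],"hand":8.5},
])

```text
clock: 28.25
position: [0.3764, 0.2611, 0.2693]
tcp_rot: [[-0.853, 0.16, 0.497], [0.141, 0.987, -0.077], [-0.503, 0.005, -0.864]]
ft_force: [-0.1, -0.1, 1.2]
finger_gap: 0.0848
```

```bash
python3 -c "
from seat import *
seat('w10')
from hd import *
P,_,_=wpts(np.load('w10.npy'),np.load('w10_cm.npy',allow_pickle=True).item())
T=P[(abs(P[:,0]-.494)<.06)&(abs(P[:,1]+.025)<.06)&(P[:,2]>.04)&(P[:,2]<.08)]; print('cap',len(T),T.mean(0).round(3))
"
```

```text
t 28.25 rel mm [ 13.5   8.  204.7] rot [-0.28 -0.19  0.07] F [-0.1 -0.1  1.2] gap 84.8
block top 2367 108.1 [array([-1.2,  1.1]), array([39.5, 35.3]), np.float64(3.4)] n [-0.011 -0.001  1.   ]
lever 672 [123.6   8.6  51.9] [0.998 0.058 0.021] ang 0.021 x 88.0 160.0
cap 767 [ 0.489 -0.013  0.057]
```

View pics/w10.png

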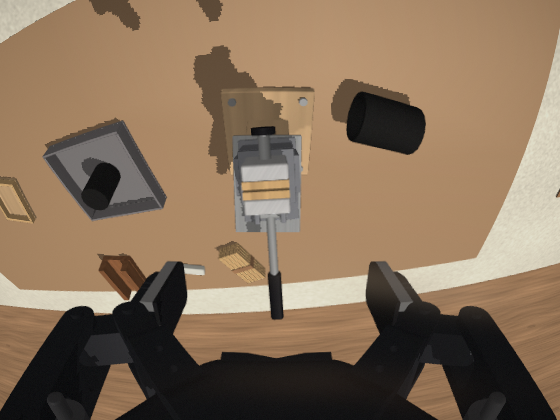

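The lever is flat along the plate at about 0.02 rad, with the grip at (276,297). The head is flush at (267,185), the cap is in the tray at (100,187), and the arm is clear of everything. Handing in.

```bash
python3 -c "
from cell import *
print(sign_off())"
```

```text
the job is handed in; nothing more can be done
None
```

I finished all the steps and handed the job in at about 28 s of the 72 s allowed; sign-off gives no verdict.

I put the small dust cap upright in the tray, then raised the lever to about 0.73 rad with the head still in its cradle. I lowered the head over the ball onto the plate, pressing to about 48 N at the stop. I then pressed the lever down with closed fingers and backed the arm away.

Last wrist-camera check, against the plate frame:

| Check | Measured | Limit |
|---|---|---|
| Head offset from the ball's axis | about (-1.2, +1.1) mm | 8 mm |
| Block-top height (108 mm when flush) | 108.1 mm | +2.5 mm |
| Head tilt | about 0.6° | 4° |
| Head turn (lever pointing up the slope) | about 3.4° | 15° |
| Lever angle | about 0.02 rad | 0.08 rad |

The cap is standing in the tray. I never went near the slats, bench hook or eraser and they looked undisturbed in the pictures, but I did not measure their shift.

- **Camera disagreement:** the fixed cameras placed the ball up to about 3 mm from where the wrist camera put it. I used the wrist camera's value, and the head went on without side force.
- **Failed check:** one check of the cap from the top camera failed because the arm blocked its view. The wrist camera confirmed the cap instead.

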